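# Pack the fitting caddy for a door job

### The job

Pack the wooden caddy for a door job: lay the double lock cylinder flat in the low cradle with open sides, along its length, stand the full-size door knob in the middle of the round cup, and stand the ribbed padlock upright in the narrow slot. Leave the half cylinder, the small cupboard knob and the round dial padlock where they are on the dark mat.

Things in the scene. Friction and masses are not known exactly. Their poses are not given: they have to be found in the camera images.
- double_cylinder: double door lock cylinder on its side: bright metal, 33 x 63 x 17 mm high, two equal barrels in line, a cam between. Origin: centre of its underside; own y along the 63 mm, z up. Round barrel (17 mm thick) towards own +x, thin fin (11 mm) towards -x. Grip across the 33 mm, low down; 0.2 kg. It and the five other parts start on a fixed board with a dark mat, top 14 mm above the bench
- door_knob: full-size door knob standing on its flat round foot, pale, faceted head on top, 54 mm across and 58 mm high. Origin: centre of the underside, z up. The head is widest (54 mm) about 40 mm up: grip it there, round the head
- ribbed_padlock: square-shouldered padlock of bright metal with a horizontally ribbed body, shackle shut, standing upright: 21 (own x) x 58 (own y) x 88 mm high; the body is the lower 47 mm, the shackle above. Origin: centre of the underside, z up. Grip the body across its 21 mm; 0.26 to 0.41 kg
- half_cylinder: look-alike, stays: half cylinder with only one barrel, 34 x 47 x 17 mm high overall, lying on its side like the double one but clearly shorter. Origin: centre of the underside of its barrel, own y along its length
- small_knob: look-alike, stays: small cupboard knob, 33 mm across and 35 mm high, standing. Origin: centre of its underside
- dial_padlock: look-alike, stays: round combination padlock with a black dial, lying flat, 75 x 46 x 26 mm high. Origin: centre of its underside
- caddy: wooden tray with a low rim, 112 (own x) x 290 mm (own y), board 12 mm thick, rim 20 mm high, does not move. Origin: centre of its underside. Three holders stand in a row along its own y, 93 mm apart, in any order. A vice (178 mm high) stands between caddy and mat, and tools hang over it: cross from side to side near the bench's front edge
- padlock_slot: holder for the padlock on the caddy: narrow closed rectangular frame, inside 38 (own x) x 75 mm (own y), rim 21 mm above its origin, floor 3 mm above it. Origin: centre of its underside, z up; does not move
- cylinder_cradle: holder for the double cylinder on the caddy: low rectangle, inside 49 (own x) x 79 mm (own y), rim 12 mm above its origin, floor 3 mm above it; its two long sides are open over the middle 53 mm so that fingers can pass. Origin: centre of its underside, z up; does not move
- knob_cup: holder for the door knob on the caddy: round cup, inside diameter 70 mm, rim 14 mm above its origin, floor 3 mm above it. Origin: centre of its underside, z up; does not move

How it is judged:
At the end, for the whole second after the job is handed in: Double cylinder flat in the cradle (14 mm, 20 degrees), door knob in the cup (12 mm), ribbed padlock in the slot (14 mm): each on the holder's floor near its centre, upright within 8 degrees, at rest; half cylinder, small knob and dial padlock moved under 30 mm (horizontal distance between double_cylinder and cylinder_cradle below 0.014 m and z of double_cylinder in the frame of cylinder_cradle between -0.001 and 0.008 m and angle between each of double_cylinder, door_knob, ribbed_padlock's own z axis and vertical below 0.15 rad and linear speed of each of double_cylinder, door_knob, ribbed_padlock below 0.02 m/s and angular speed of each of double_cylinder, door_knob, ribbed_padlock below 0.2 rad/s and angle between the y axis of double_cylinder and the y axis of cylinder_cradle, either way round below 0.35 rad and horizontal distance between door_knob and knob_cup below 0.012 m and z of door_knob in the frame of knob_cup between -0.001 and 0.008 m and horizontal distance between ribbed_padlock and padlock_slot below 0.014 m and z of ribbed_padlock in the frame of padlock_slot between -0.001 and 0.008 m and angle between the y axis of ribbed_padlock and the y axis of padlock_slot, either way round below 0.35 rad and distance of each of half_cylinder, small_knob, dial_padlock from where it was at the start of the episode below 0.03 m); the robot touches nothing.
It fails at once if a look-alike was taken or pushed away (distance of any of half_cylinder, small_knob, dial_padlock from where it was at the start of the episode above 0.04 m).
It also fails if it takes over 96 s, if anything falls off the work surface, if the arm or the gripper's body presses on something with over 40 N, if the wrist force passes 120 N, or if a joint passes its speed limit or range.

### The arm

A 6-joint arm with a two-finger parallel gripper is mounted at the origin on a cart in front of the work surface, level with it; the furniture and walls round the work are solid. World frame = base frame: x ahead of the robot, y to its left, z up, the work surface at z = 0. Lengths are in m, angles in rad, forces in N, time in s.
With the tool pointing down it reaches from about 0.4 to 0.825 m from the base axis. Payload 7 kg.
Tool frame: the origin (TCP) lies at the very end of the fingers, on their centre line; the grasp point (between the pads) lies 19 mm behind it (tcp_to_grasp is the distance from the TCP to the grasp point, in m); x points along the fingers, z is the direction in which the jaws open and shut, and the axes are right-handed (so a half turn about x gives the same grasp; the last joint's range is limited). The gripper opens to 88 mm and grips with 3 to 60 N. Pads are 19 mm wide; open, the fingers measure 130 mm over their backs; the gripper's body (78 mm by 193 mm) begins 47 mm behind the grasp point.
Start: joints at [1.627, 0.359, 0.012, 0, -1.224, -0.288], TCP at [0.155, 0.657, 0.227] pointing down, gripper open.
Joint ranges: [-3.07, 3.07], [-1.43, 2.12], [-1.02, 1.25], [-3.03, 1.67], [-3.05, -0], [-3.03, 3.03]. Speed limits (rad/s): [2.39, 2.39, 3.01, 3.14, 3.14, 3.14].

### API

Orientations are given as [roll, pitch, yaw] about the fixed x, y, z axes, in that order (R = Rz(yaw) Ry(pitch) Rx(roll)).
In Python, from station import get_state, grab_frame, job_done, tcp_to_grasp gives the robot as it stands. The module is installed in compiled form; this text tells all that it offers.
- The arm moves only by the shell command python3 -m crank 'ROWS' [FORCE]. ROWS is JSON, a list of rows, each a list of 7 numbers: the shift along the tool's x, y, z in m, then the turn, a rotation vector about the tool's x, y, z in rad, then the opening, from 0 (shut) to 1 (fully open). In form: [[x, y, z, wx, wy, wz, fingers], ...]. A call has 1 to 10 rows; each row is the pose to reach, as a shift and turn from the pose commanded when the call began, along the tool's axes at that moment; what a row does not reach only later rows make up. A row lasts 1/8 s, in which the tool goes at most 62.5 mm and 10.7 degrees, less where a joint would pass 70% of its speed; a pose out of reach is approached as far as the arm can. A call with a gripper value outside its range is refused whole. The fingers move at their own pace and stop on an object; FORCE is the grip in N (left out, the last holds). Time passes only in rows, so rows that repeat a pose let the fingers close. It gives the time, the measured TCP pose, the force and the opening at its end, in the units of the state.
- get_state(): the state, without advancing time (a new reading comes with each control period).
- grab_frame(name): name is "scene" or "side" or "wrist"; returns a dict with "pixels" (420x560x3 uint8, red, green, blue), "vfov" (degrees; the focal length in pixels is half the picture's height over the tangent of half this angle, whatever the lens; pixels are square), "cx", "cy" (the principal point, pixels), "extrinsics" (4x4, takes a point from world to camera coordinates). Camera axes: x right, y up, looking along -z (the intrinsics and any distortion apply to the point x, -y, -z); pixel columns grow to the right and rows downward; lengths in m; the calibration is good to about 2 mm. A picture is of the moment at which its call begins. There is no depth.
- job_done(): hands the job in, once; it reports no verdict.
The state is a dict: "t": time; "q": joint angles; "qd": joint speeds; "joint_efforts": joint torques, N m; "eef_pos": TCP position; "ee_rot": TCP orientation; "force": force on the tool from outside, world axes, zero at the start; "moment": the same for the moment, N m; "width": finger opening in m.
Only numpy, scipy, OpenCV 4.12 (cv2) and the standard library are available. Lean on these libraries where they do the work, as an engineer would, in place of code of your own. Each camera call takes 0.05 s, during which the arm holds its last target.

## Working session

There is one attempt and no reset: what is moved stays moved. The work goes in short steps, Python scripts to look and compute and a shell command to move; the robot and the scene stay as the last step left them, time stands still between calls to the robot, and variables do not carry over. Pictures are saved under pics/ and viewed, and the job is handed in when it is done.

```bash
mkdir -p pics; ls; python3 - <<'E'
from station import *
import cv2,numpy as np
print(get_state(), tcp_to_grasp)
for n in ["scene","side","wrist"]:
    f=grab_frame(n); cv2.imwrite(f"pics/{n}0.png",f["pixels"][:,:,::-1]); print(n,{k:v for k,v in f.items() if k!="pixels"})
E
```

```text
pics
{'t': 0.0, 'q': array([ 1.62710712e+00,  3.59350150e-01,  1.10311278e-02, -3.99209457e-04,
       -1.22411160e+00, -2.88127312e-01]), 'qd': array([ 4.30176963e-05, -1.68025363e-03,  2.01700691e-03,  1.96042574e-03,
       -6.16074131e-04, -1.08841921e-04]), 'joint_efforts': array([ 1.11887985e-03, -5.82712805e+01,  2.93059409e+01,  6.99733749e+00,
        6.94596136e-03, -1.58343018e-04]), 'eef_pos': array([0.15495855, 0.65643979, 0.22562555]), 'ee_rot': array([ 0.06244077,  1.56911948, -1.74030803]), 'force': array([-0.67294136, -0.38786721,  0.36927176]), 'moment': array([-0.00350731,  0.00477492,  0.0354563 ]), 'width': 0.08774534419437872} 0.0188
scene {'vfov': 52.87199683299013, 'cx': 279.8748336671642, 'cy': 205.1476490303403, 'extrinsics': array([[ 0.88944472, -0.45688525, -0.0119984 , -0.41304516],
       [ 0.36079175,  0.68577439,  0.63209397, -0.18432621],
       [-0.28056622, -0.56654157,  0.77479884, -0.85328226],
       [ 0.        ,  0.        ,  0.        ,  1.        ]])}
side {'vfov': 50.961015484022354, 'cx': 281.3832209019767, 'cy': 199.9055607118777, 'extrinsics': array([[-0.9453983 , -0.32574836, -0.01049148,  0.42829915],
       [ 0.15602491, -0.48061395,  0.86294059, -0.11017087],
       [-0.28614383,  0.81418563,  0.50519647, -0.84313223],
       [ 0.        ,  0.        ,  0.        ,  1.        ]])}
wrist {'vfov': 69.21397458958937, 'cx': 274.66317307090486, 'cy': 209.0776033174196, 'extrinsics': array([[-0.23004633, -0.97317912,  0.00104171,  0.67404697],
       [ 0.94124418, -0.22276906, -0.25383724,  0.03231739],
       [ 0.24726116, -0.05741383,  0.96724639, -0.38901257],
       [ 0.        ,  0.        ,  0.        ,  1.        ]])}
```

View pics/scene0.png

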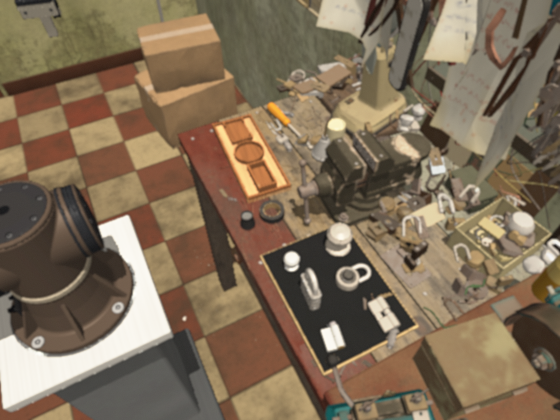

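View pics/side0.png

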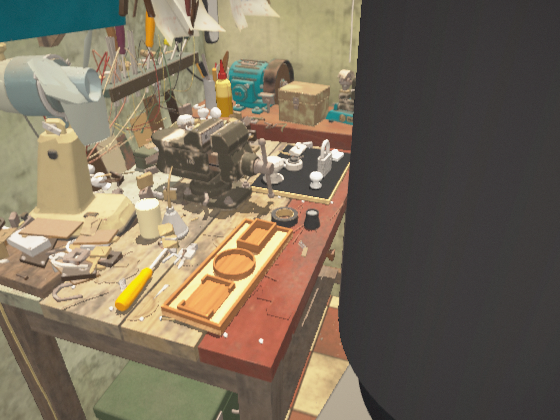

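View pics/wrist0.png

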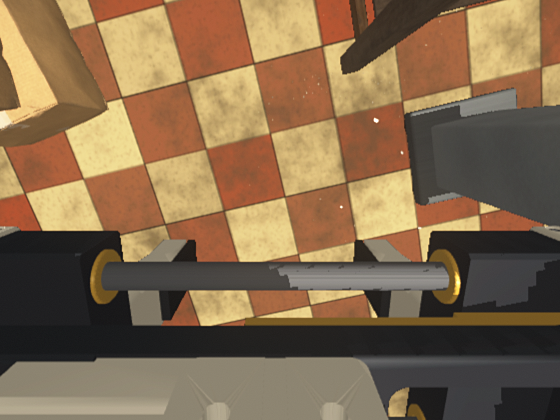

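```bash
cat > h.py <<'E'
from station import *
import cv2,numpy as np
from scipy.spatial.transform import Rotation as R
def cam(f):
    h=f["pixels"].shape[0]; F=h/2/np.tan(np.radians(f["vfov"])/2); return F,f["cx"],f["cy"],f["extrinsics"]
def ray(f,u,v):
    F,cx,cy,E=cam(f); d=np.array([(u-cx)/F,-(v-cy)/F,-1.]); Rm=E[:3,:3]; return -Rm.T@E[:3,3],Rm.T@d
def onz(f,u,v,z):
    o,d=ray(f,u,v); return o+d*(z-o[2])/d[2]
def proj(f,p):
    F,cx,cy,E=cam(f); c=E[:3,:3]@np.array(p)+E[:3,3]; return cx+F*c[0]/-c[2], cy-F*c[1]/-c[2]
def crop(f,x0,x1,y0,y1,s,name):
    im=cv2.resize(f["pixels"][y0:y1,x0:x1,::-1],None,fx=s,fy=s,interpolation=cv2.INTER_CUBIC)
    for x in range((x0//20+1)*20,x1,20): cv2.putText(im,str(x),(int((x-x0)*s),10),0,.35,(0,255,255),1); cv2.line(im,(int((x-x0)*s),12),(int((x-x0)*s),18),(0,255,255),1)
    for y in range((y0//20+1)*20,y1,20): cv2.putText(im,str(y),(0,int((y-y0)*s)),0,.35,(0,255,255),1)
    cv2.imwrite("pics/"+name,im)
E
python3 - <<'E'
from h import *
f=grab_frame("scene"); print(ray(f,280,205)); crop(f,255,425,210,370,4,"sc1.png"); crop(f,200,310,105,215,5,"sc2.png")
g=grab_frame("side"); print(ray(g,280,205)); crop(g,150,350,130,340,3.4,"sd1.png")
E
```

```text
(array([ 0.19448204, -0.54572791,  0.77267772]), array([ 0.28095592,  0.5666459 , -0.77458144]))
(array([0.1808456 , 0.77303423, 0.52551183]), array([ 0.28730762, -0.80760677, -0.51513993]))
```

View pics/sc1.png

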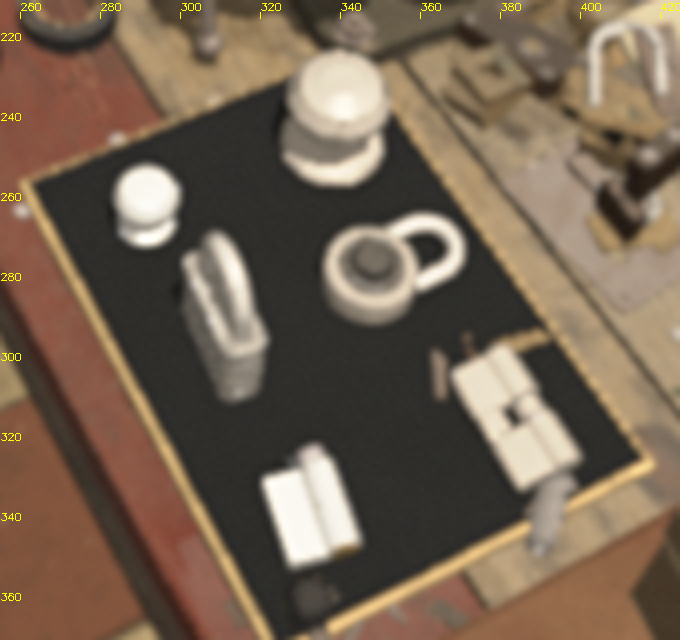

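View pics/sc2.png

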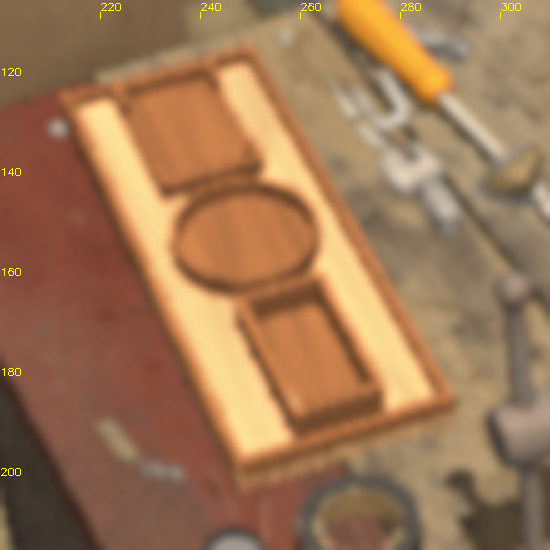

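View pics/sd1.png

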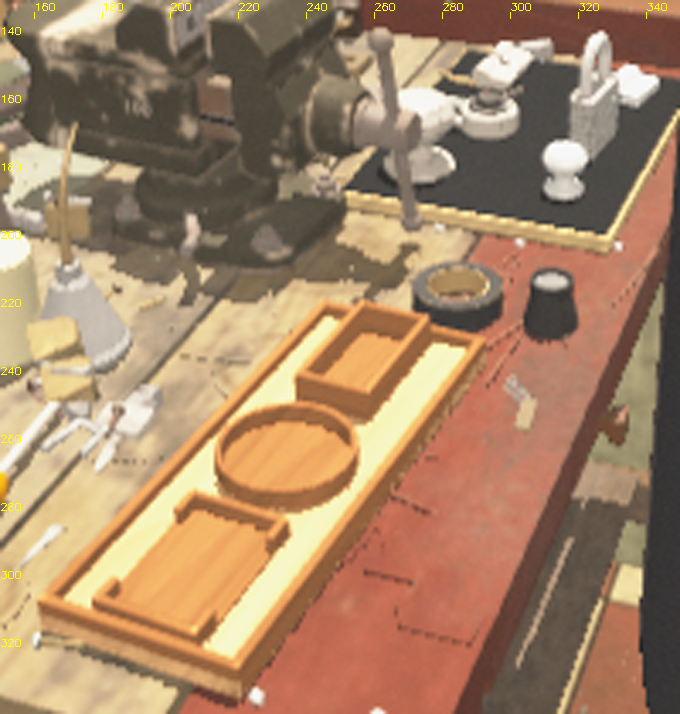

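```bash
python3 - <<'E'
from h import *
np.set_printoptions(precision=4,suppress=True)
f=grab_frame("scene"); g=grab_frame("side")
def pr(l,f,pts,z):
    P=np.array([onz(f,u,v,z) for u,v in pts]); print(l); print(P[:,:2]); print(" edges",np.linalg.norm(np.roll(P,-1,0)-P,axis=1))
    return P
c2=lambda x,y:(200+x/5,105+y/5)
pr("caddy scene",f,[c2(60,95),c2(245,47),c2(455,405),c2(240,465)],.02)
d=lambda x,y:(150+x/3.4,130+y/3.4)
pr("caddy side",g,[d(240,680),d(40,603),d(325,305),d(485,342)],.02)
c1=lambda x,y:(255+x/4,210+y/4)
pr("mat scene",f,[c1(22,183),c1(375,48),c1(655,462),c1(270,640)],.014)
pr("half? sc",f,[c1(262,480),c1(310,455),c1(360,548),c1(293,570)],.031)
pr("dbl? sc",f,[c1(452,372),c1(507,343),c1(580,458),c1(522,490)],.031)
pr("slot sc",f,[c2(238,310),c2(320,280),c2(382,390),c2(297,425)],.033)
pr("slot sd",g,[d(297,378),d(363,303),d(430,325),d(365,400)],.033)
pr("cup sc",f,[c2(173,240),c2(246,183),c2(318,240),c2(246,292)],.026)
pr("cup sd",g,[d(217,455),d(287,405),d(357,455),d(287,500)],.026)
pr("cradle sc",f,[c2(120,100),c2(215,75),c2(262,160),c2(168,190)],.024)
pr("cradle sd",g,[d(180,493),d(288,520),d(203,640),d(95,595)],.024)
E
```

```text
caddy scene
[[0.4336 0.3459]
 [0.5402 0.3357]
 [0.5175 0.0447]
 [0.411  0.0585]]
 edges [0.1071 0.2918 0.1074 0.2884]
caddy side
[[0.4278 0.3549]
 [0.5388 0.3414]
 [0.5121 0.06  ]
 [0.4053 0.0678]]
 edges [0.1119 0.2827 0.1071 0.2881]
mat scene
[[ 0.3699 -0.0947]
 [ 0.5835 -0.1061]
 [ 0.5665 -0.3709]
 [ 0.3647 -0.3582]]
 edges [0.2139 0.2653 0.2022 0.2636]
half? sc
[[ 0.3944 -0.2993]
 [ 0.42   -0.2992]
 [ 0.4169 -0.3464]
 [ 0.3854 -0.3411]]
 edges [0.0257 0.0473 0.0319 0.0428]
dbl? sc
[[ 0.5016 -0.2949]
 [ 0.5337 -0.2946]
 [ 0.529  -0.3575]
 [ 0.4964 -0.3577]]
 edges [0.0321 0.0631 0.0326 0.063 ]
slot sc
[[0.4475 0.1388]
 [0.492  0.1387]
 [0.4859 0.059 ]
 [0.4409 0.0579]]
 edges [0.0445 0.08   0.045  0.0812]
slot sd
[[0.489  0.1528]
 [0.4825 0.0691]
 [0.4359 0.0791]
 [0.445  0.1601]]
 edges [0.084  0.0477 0.0816 0.0446]
cup sc
[[0.4412 0.206 ]
 [0.4917 0.2274]
 [0.5064 0.1715]
 [0.4586 0.1548]]
 edges [0.0549 0.0578 0.0506 0.0541]
cup sd
[[0.5053 0.2213]
 [0.4882 0.1693]
 [0.4348 0.198 ]
 [0.455  0.2429]]
 edges [0.0548 0.0607 0.0493 0.0548]
cradle sc
[[0.4596 0.322 ]
 [0.5138 0.3169]
 [0.5074 0.2418]
 [0.4544 0.2437]]
 edges [0.0544 0.0753 0.0531 0.0785]
cradle sd
[[0.5108 0.2531]
 [0.4493 0.2547]
 [0.4524 0.3418]
 [0.5141 0.332 ]]
 edges [0.0615 0.0872 0.0626 0.079 ]
```

```bash
cat >> h.py <<'E'
def tri(f,a,g,b):
    o1,d1=ray(f,*a);o2,d2=ray(g,*b);d1/=np.linalg.norm(d1);d2/=np.linalg.norm(d2)
    A=np.array([d1,-d2]).T; t=np.linalg.lstsq(A,o2-o1,rcond=None)[0]; p=o1+d1*t[0];q=o2+d2*t[1]
    return (p+q)/2,np.linalg.norm(p-q)
c1=lambda x,y:(255+x/4,210+y/4)
c2=lambda x,y:(200+x/5,105+y/5)
d=lambda x,y:(150+x/3.4,130+y/3.4)
np.set_printoptions(precision=4,suppress=True)
E
python3 - <<'E'
from h import *
f=grab_frame("scene"); g=grab_frame("side")
for n,a,b in [("matNL",c1(22,183),d(612,243)),("matFL",c1(375,48),d(345,195)),
 ("cadNW",c2(60,95),d(240,680)),("cadFW",c2(245,47),d(40,603)),("cadFE",c2(455,405),d(325,305)),("cadNE",c2(240,465),d(485,342)),
 ("sl",c2(238,310),d(365,400)),("sl",c2(320,280),d(297,378)),("sl",c2(382,390),d(363,303)),("sl",c2(297,425),d(430,325)),("cup",c2(246,238),d(287,452)),
 ("vicebar",c2(515,285),d(383,35)),("sknobtop",c1(147,190),d(565,155))]: print(n,*tri(f,a,g,b))
E
```

```text
matNL [ 0.3684 -0.0913  0.0072] 0.00595207110838296
matFL [ 0.5764 -0.1055  0.0066] 0.019445423941010242
cadNW [0.4327 0.3504 0.0152] 0.004652550108358797
cadFW [0.5412 0.3389 0.0171] 0.0005491554011899525
cadFE [0.5186 0.0494 0.0131] 0.0033751881953885446
cadNE [0.4097 0.061  0.0158] 0.004755954813917343
sl [0.4506 0.1478 0.0232] 0.0005436036072044827
sl [0.4938 0.1444 0.0265] 0.0013550221043758383
sl [0.4865 0.0622 0.0286] 0.0021459868750080585
sl [0.4425 0.065  0.0235] 0.0030291909616185883
cup [0.4768 0.1976 0.0178] 0.0016787502936047262
vicebar [ 0.5037 -0.0266  0.1679] 0.004032713348904889
sknobtop [ 0.4159 -0.1443  0.0408] 0.00427668450145843
```

```bash
cat >> h.py <<'E'
def toolR(s=None):
    s=s or get_state(); return R.from_euler("xyz",s["ee_rot"]).as_matrix()
def go(p,zdir,s=None):
    """shift & rotvec in tool frame to reach TCP p pointing straight down with jaw axis angle zdir (rad from +x, nearest of the half turns both printed)"""
    s=s or get_state(); T=toolR(s)
    print("shift",T.T@(np.array(p)-s["eef_pos"]))
    for a in (zdir,zdir+np.pi):
        z=np.array([np.cos(a),np.sin(a),0]);x=np.array([0,0,-1.]);y=np.cross(z,x)
        G=np.array([x,y,z]).T; print("rot",R.from_matrix(T.T@G).as_rotvec())
E
python3 - <<'E'
from h import *
s=get_state();T=toolR();print(T)
w=grab_frame("wrist");E=w["extrinsics"];o=-E[:3,:3].T@E[:3,3]
print("campos tool",T.T@(o-s["eef_pos"]),"look tool",T.T@-E[2,:3],"right tool",T.T@E[0,:3]); print(proj(w,s["eef_pos"]))
go((.47,.2,.27),0); go((.45,.1,.28),-.08)
E
```

```text
[[-0.      0.9733 -0.2297]
 [-0.0002 -0.2297 -0.9733]
 [-1.      0.      0.0002]]
campos tool [-0.158   0.0677  0.0004] look tool [ 0.9672 -0.254  -0.0005] right tool [ 0.0005 -0.0003  1.    ]
(np.float64(274.17376509408166), np.float64(254.49181454930937))
shift [-0.0434  0.4115  0.3723]
rot [-1.8026  0.0001  0.0001]
rot [ 1.339   0.0001 -0.0001]
shift [-0.0534  0.415   0.4742]
rot [-1.7226  0.0001  0.0001]
rot [ 1.419   0.0001 -0.0001]
```

```bash
python3 - <<'E'
from h import *
go((.45,.30,.28),np.pi-.08)
E
```

```text
shift [-0.0534  0.369   0.2796]
rot [ 1.419   0.0001 -0.0001]
rot [-1.7226  0.0001  0.0001]
```

```bash
python3 -m crank '[[-0.02,0.02,0.02,0.14,0,0,1],[-0.04,0.06,0.05,0.28,0,0,1],[-0.053,0.1,0.08,0.43,0,0,1],[-0.053,0.14,0.11,0.57,0,0,1],[-0.053,0.18,0.14,0.71,0,0,1],[-0.053,0.22,0.17,0.85,0,0,1],[-0.053,0.26,0.2,0.99,0,0,1],[-0.053,0.3,0.23,1.14,0,0,1],[-0.053,0.34,0.26,1.28,0,0,1],[-0.053,0.369,0.28,1.42,0,0,1]]'; python3 - <<'E'
from h import *
s=get_state();print(s["eef_pos"],s["q"]);w=grab_frame("wrist");crop(w,0,560,0,420,1.4,"w1.png")
E
```

```text
t: 1.75
eef_pos: [0.4509, 0.298, 0.2799]
ee_rot: [-2.181, 1.57, 0.874]
force: [-0.1, -0.2, 0.4]
width: 0.0876
[0.4509 0.298  0.2799] [ 0.9468  0.1045 -0.2003  0.0001 -1.2653 -1.0333]
```

View pics/w1.png

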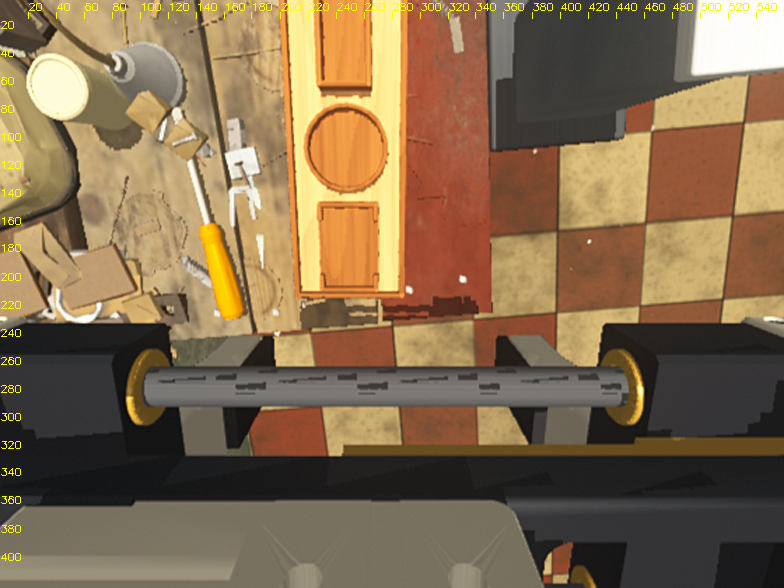

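```bash
python3 - <<'E'
from h import *
w=grab_frame("wrist"); e=lambda x,y:(x/1.4,y/1.4)
for n,pts,z in [("cadW",[(299,295),(404,293)],.02),("cad long",[(287,0),(408,0)],.02),("cup",[(304,148),(388,148),(346,103),(346,192)],.026),("cradle",[(317,203),(378,203),(378,292),(317,292)],.024),("slotW",[(317,89),(372,89)],.033)]:
    P=np.array([onz(w,*e(*p),z) for p in pts]); print(n,P[:,:2].tolist(),"mean",P.mean(0)[:2])
s=get_state(); go((.41,.12,.28),np.pi/2)
E
```

```text
cadW [[0.5426515638231724, 0.331369896498446], [0.43632132286074565, 0.33932196768894257]] mean [0.4895 0.3353]
cad long [[0.5148667458398317, 0.07038348090523536], [0.4113527911991177, 0.08020438724503065]] mean [0.4631 0.0753]
cup [[0.5164352034586208, 0.19193566413168583], [0.4396819532315301, 0.19920875857359427], [0.47357855495927675, 0.15759211710963844], [0.4826620418505246, 0.23462358766466365]] mean [0.4781 0.1958]
cradle [[0.5115182610790241, 0.24217727505996012], [0.4537137100499799, 0.2476520205310171], [0.46230756664768, 0.33476412432239], [0.5232768730859798, 0.3289948075044872]] mean [0.4877 0.2884]
slotW [[0.49698319265142926, 0.14515982433353508], [0.44917591657362044, 0.14969232821200898]] mean [0.4731 0.1474]
shift [-0.0002  0.1803  0.0258]
rot [ 1.4832 -0.0004  0.0001]
rot [-1.6584 -0.0001 -0.0004]
```

```bash
python3 -m crank '[[0,0.018,0.003,0.15,0,0,1],[0,0.036,0.005,0.3,0,0,1],[0,0.054,0.008,0.45,0,0,1],[0,0.072,0.01,0.6,0,0,1],[0,0.09,0.013,0.75,0,0,1],[0,0.108,0.016,0.9,0,0,1],[0,0.126,0.018,1.05,0,0,1],[0,0.144,0.021,1.2,0,0,1],[0,0.162,0.024,1.35,0,0,1],[0,0.18,0.026,1.483,0,0,1]]'; python3 - <<'E'
from h import *
s=get_state();print(s["q"]); go((.41,-.11,.28),np.pi/2)
E
```

```text
t: 3.1
eef_pos: [0.409, 0.1221, 0.2798]
ee_rot: [-0.678, 1.57, 0.897]
force: [-0.0, -1.1, 0.4]
width: 0.0877
[ 0.756  -0.1015 -0.4071 -0.0001 -1.2646 -2.3232]
shift [-0.0003 -0.0001 -0.2321]
rot [0.0036 0.0005 0.0004]
rot [-3.1379 -0.0007  0.0008]
```

```bash
python3 -m crank '[[0,0,-0.03,0,0,0,1],[0,0,-0.07,0,0,0,1],[0,0,-0.11,0,0,0,1],[0,0,-0.15,0,0,0,1],[0,0,-0.19,0,0,0,1],[0,0,-0.232,0,0,0,1],[0,0,-0.232,0,0,0,1]]'; python3 - <<'E'
from h import *
s=get_state();print(s["q"]); go((.44,-.13,.27),np.pi)
E
```

```text
t: 3.98
eef_pos: [0.4107, -0.1114, 0.2796]
ee_rot: [2.697, 1.571, -2.011]
force: [-0.0, 0.5, -0.3]
width: 0.0878
[ 0.203  -0.1037 -0.4095  0.0001 -1.265  -1.7695]
shift [ 0.0096 -0.0292 -0.0188]
rot [-1.5665 -0.0001 -0.0002]
rot [ 1.5751 -0.0002  0.0001]
```

```bash
python3 -m crank '[[0,0,0,-0.16,0,0,1],[0,0,0,-0.32,0,0,1],[0,-0.005,0,-0.48,0,0,1],[0,-0.01,0,-0.64,0,0,1],[0,-0.015,-0.005,-0.8,0,0,1],[0,-0.02,-0.01,-0.96,0,0,1],[0.01,-0.03,-0.019,-1.12,0,0,1],[0.01,-0.03,-0.019,-1.28,0,0,1],[0.01,-0.03,-0.019,-1.44,0,0,1],[0.01,-0.03,-0.019,-1.567,0,0,1]]'; python3 - <<'E'
from h import *
s=get_state();print(s["q"]);w=grab_frame("wrist");crop(w,60,460,0,260,2,"w2.png")
E
```

```text
t: 5.22
eef_pos: [0.4413, -0.1274, 0.2696]
ee_rot: [-2.506, 1.57, 0.645]
force: [-0.9, 0.7, 0.6]
width: 0.0876
[ 0.1496 -0.0342 -0.369  -0.0002 -1.2357 -0.1402]
```

View pics/w2.png

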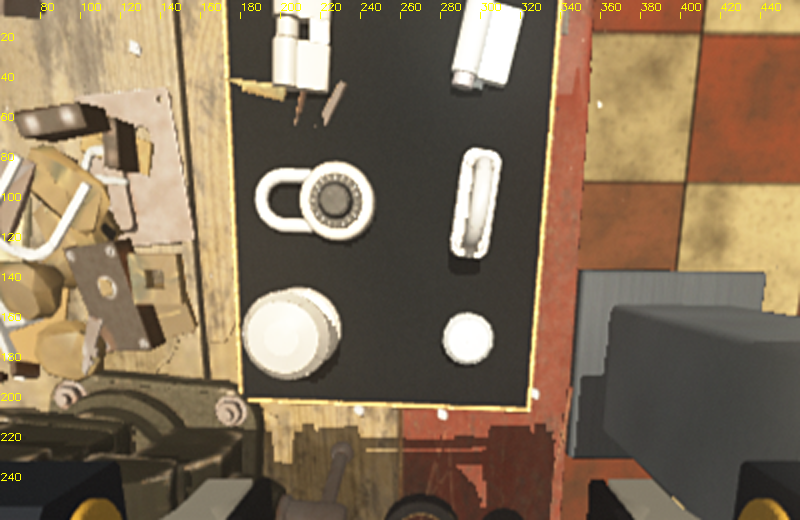

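```bash
python3 - <<'E'
from h import *
w=grab_frame("wrist"); e=lambda x,y:(60+x/2,y/2)
def m(n,pts,z):
    P=np.array([onz(w,*e(*p),z) for p in pts]); print(n,P[:,:2].tolist(),"mean",P.mean(0)[:2]); return P
m("knob head",[(245,333),(336,333),(290,288),(290,379)],.054)
P=m("padlock top",[(468,150),(501,150),(487,258),(452,258)],.061)
a=(P[0]+P[1]-P[2]-P[3])/2; print("yaw of y axis",np.arctan2(a[1],a[0])-np.pi/2,np.linalg.norm(a))
m("small",[(443,338),(493,338)],.04)
m("mat",[(247,400),(530,410)],.014)
m("dbl E",[(272,88),(330,92)],.031)
g=get_state(); go((.51,-.25,.22),np.pi)
E
```

```text
knob head [[0.5541795093255185, -0.14970299597245973], [0.49846052043207795, -0.1505186944878698], [0.525449042939531, -0.17710143798167294], [0.5278750274605903, -0.12144410953516217]] mean [ 0.5265 -0.1497]
padlock top [[0.4212334436109699, -0.25437521368326776], [0.4028140056706859, -0.254643724825326], [0.40837101676495613, -0.19625187534391753], [0.4287598007498129, -0.1959539335091598]] mean [ 0.4153 -0.2253]
yaw of y axis -3.253130354704187 0.058771765721815174
small [[0.4325501892281137, -0.14664577467812306], [0.40072618383702274, -0.14711172047932558]] mean [ 0.4166 -0.1469]
mat [[0.567713906207325, -0.09814978556106971], [0.36998111653814447, -0.0938638704178514]] mean [ 0.4688 -0.096 ]
dbl E [[0.5361707065557355, -0.2913595332205776], [0.5020231521593568, -0.2897184634789088]] mean [ 0.5191 -0.2905]
shift [ 0.0497  0.1229 -0.0679]
rot [ 0.006  -0.0004  0.0002]
rot [-3.1356 -0.0003 -0.0007]
```

```bash
python3 -m crank '[[0.005,0.02,-0.01,0,0,0,1],[0.02,0.05,-0.03,0,0,0,1],[0.04,0.08,-0.05,0,0,0,1],[0.07,0.11,-0.068,0,0,0,1],[0.08,0.12,-0.068,0,0,0,1],[0.08,0.12,-0.068,0,0,0,1]]'; python3 - <<'E'
from h import *
s=get_state();print(s["q"]);w=grab_frame("wrist");crop(w,140,540,0,280,2,"w3.png")
E
```

```text
t: 6.08
eef_pos: [0.5089, -0.2481, 0.1888]
ee_rot: [-0.159, 1.569, 2.983]
force: [-0.7, 0.0, 0.7]
width: 0.0879
[-0.1081  0.2103 -0.2849 -0.0001 -1.0776  0.1089]
```

View pics/w3.png

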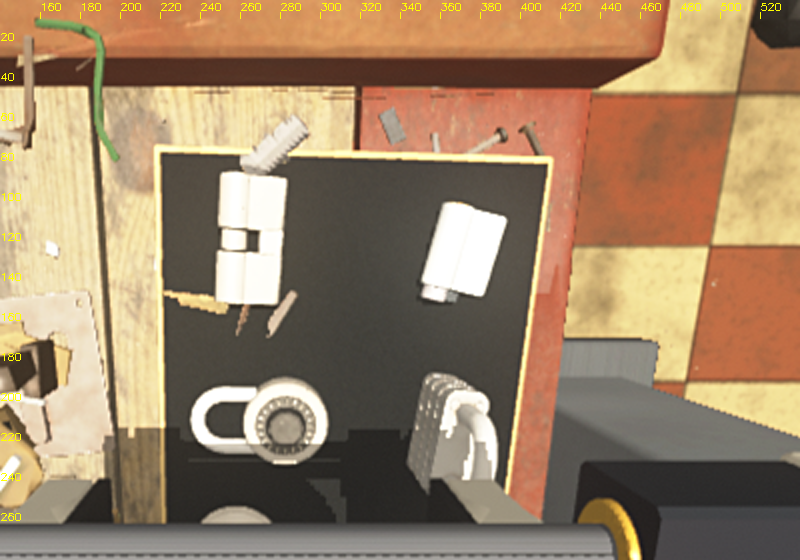

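```bash
python3 - <<'E'
from h import *
w=grab_frame("wrist"); e=lambda x,y:(140+x/2,y/2)
P=np.array([onz(w,*e(*p),.027) for p in [(221,172),(287,177),(280,304),(216,303)]]); print(P[:,:2],P.mean(0))
a=P[3]+P[2]-P[0]-P[1]; ang=np.arctan2(a[1],a[0])-np.pi/2; print(ang,np.linalg.norm(P[0]-P[1]),np.linalg.norm(P[0]-P[3]))
c=P.mean(0); go((c[0],c[1],.08),np.pi+ang); go((c[0],c[1],.017),np.pi+ang)
E
```

```text
[[ 0.5329 -0.3572]
 [ 0.5003 -0.3549]
 [ 0.5034 -0.2931]
 [ 0.5367 -0.2936]] [ 0.5183 -0.3247  0.027 ]
-0.05470953092951869 0.03262162576745792 0.06370106474758513
shift [ 0.1106  0.077  -0.0083]
rot [ 0.0573 -0.0012 -0.0003]
rot [-3.0843  0.0004 -0.0019]
shift [ 0.1736  0.077  -0.0082]
rot [ 0.0573 -0.0012 -0.0003]
rot [-3.0843  0.0004 -0.0019]
```

```bash
python3 -m crank '[[0.01,0.04,-0.005,0.03,0,0,0.7],[0.04,0.077,-0.008,0.057,0,0,0.7],[0.08,0.077,-0.008,0.057,0,0,0.7],[0.12,0.077,-0.008,0.057,0,0,0.7],[0.15,0.077,-0.008,0.057,0,0,0.7],[0.165,0.077,-0.008,0.057,0,0,0.7],[0.172,0.077,-0.008,0.057,0,0,0.7],[0.172,0.077,-0.008,0.057,0,0,0.7]]' ; python3 - <<'E'
from h import *
w=grab_frame("wrist");crop(w,140,440,100,400,2,"w4.png")
E
```

```text
t: 7.18
eef_pos: [0.5184, -0.3252, 0.0184]
ee_rot: [2.828, 1.57, -0.367]
force: [0.2, 0.2, 0.2]
width: 0.0616
```

View pics/w4.png

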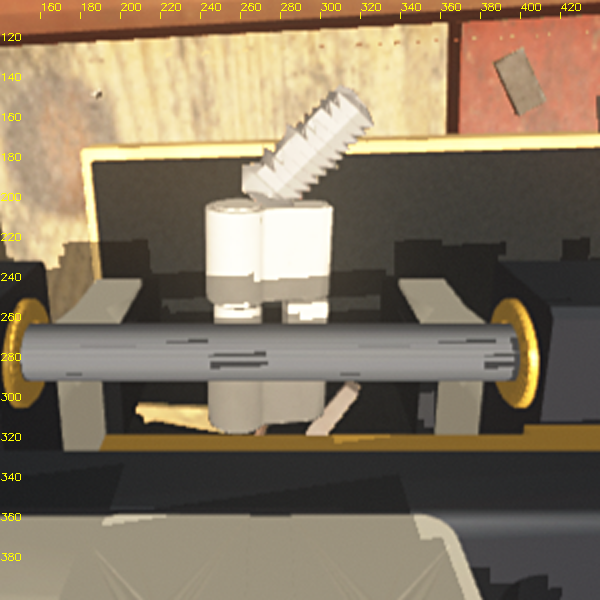

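```bash
python3 -m crank '[[0.002,0,0,0,0,0,0.3],[0.002,0,0,0,0,0,0.2],[0.002,0,0,0,0,0,0.1],[0.002,0,0,0,0,0,0.1],[0.002,0,0,0,0,0,0.1],[0.002,0,0,0,0,0,0.1]]' 40; python3 -m crank '[[-0.02,0,0,0,0,0,0.1],[-0.05,0,0,0,0,0,0.1],[-0.09,0,0,0,0,0,0.1],[-0.13,0,0,0,0,0,0.1],[-0.17,0,0,0,0,0,0.1],[-0.22,0,0,0,0,0,0.1],[-0.25,0,0,0,0,0,0.1],[-0.25,0,0,0,0,0,0.1]]'; python3 - <<'E'
from h import *
w=grab_frame("wrist");crop(w,140,440,100,400,2,"w5.png"); s=get_state(); go((.41,-.13,.27),np.pi/2); print(s["q"])
E
```

```text
t: 7.98
eef_pos: [0.5178, -0.3253, 0.0158]
ee_rot: [2.477, 1.571, -0.719]
force: [-0.5, -0.2, 3.3]
width: 0.0308
t: 8.98
eef_pos: [0.5186, -0.3255, 0.2679]
ee_rot: [2.915, 1.567, -0.281]
force: [0.4, -0.0, -2.0]
width: 0.0318
shift [-0.0043 -0.1889  0.1181]
rot [ 1.5166 -0.0005  0.0012]
rot [-1.625  -0.0012 -0.0006]
[-0.2418  0.232  -0.0757 -0.0007 -1.2621  0.1878]
```

View pics/w5.png

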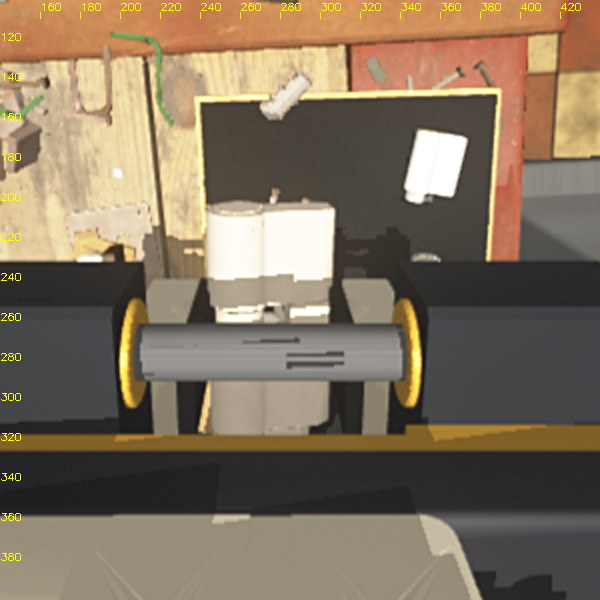

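```bash
python3 -m crank '[[-0.004,-0.019,0.02,0.15,0,0,0.1],[-0.004,-0.038,0.035,0.3,0,0,0.1],[-0.004,-0.057,0.05,0.45,0,0,0.1],[-0.004,-0.076,0.065,0.6,0,0,0.1],[-0.004,-0.095,0.08,0.75,0,0,0.1],[-0.004,-0.114,0.09,0.9,0,0,0.1],[-0.004,-0.133,0.1,1.05,0,0,0.1],[-0.004,-0.152,0.11,1.2,0,0,0.1],[-0.004,-0.171,0.118,1.35,0,0,0.1],[-0.004,-0.189,0.118,1.516,0,0,0.1]]'; python3 - <<'E'
from h import *
go((.41,.12,.27),np.pi/2)
E
```

```text
t: 10.28
eef_pos: [0.4085, -0.1294, 0.2678]
ee_rot: [1.438, 1.568, 3.004]
force: [-0.0, -0.3, -1.6]
width: 0.0309
shift [-0.0021 -0.0003  0.2494]
rot [-0.0047  0.0004 -0.003 ]
rot [ 3.1369 -0.0046 -0.0006]
```

```bash
python3 -m crank '[[0,0,0.02,0,0,0,0.1],[0,0,0.06,0,0,0,0.1],[0,0,0.1,0,0,0,0.1],[0,0,0.14,0,0,0,0.1],[0,0,0.18,0,0,0,0.1],[0,0,0.22,0,0,0,0.1],[0,0,0.25,0,0,0,0.1],[0,0,0.25,0,0,0,0.1]]'; python3 - <<'E'
from h import *
go((.485,.32,.22),np.pi-.09)
E
```

```text
t: 11.28
eef_pos: [0.409, 0.121, 0.2677]
ee_rot: [2.081, 1.567, -2.629]
force: [-0.4, 0.8, -2.5]
width: 0.0309
shift [ 0.0471 -0.0768  0.1988]
rot [-1.4778  0.0008 -0.0036]
rot [ 1.6638 -0.0037 -0.0009]
```

```bash
python3 -m crank '[[0,-0.005,0.02,-0.148,0,0,0.1],[0,-0.01,0.04,-0.296,0,0,0.1],[0,-0.02,0.06,-0.443,0,0,0.1],[0,-0.03,0.08,-0.59,0,0,0.1],[0.01,-0.04,0.1,-0.74,0,0,0.1],[0.02,-0.05,0.12,-0.89,0,0,0.1],[0.03,-0.06,0.14,-1.034,0,0,0.1],[0.04,-0.07,0.16,-1.18,0,0,0.1],[0.047,-0.077,0.18,-1.33,0,0,0.1],[0.06,-0.077,0.2,-1.478,0,0,0.1]]'; python3 - <<'E'
from h import *
s=get_state();print(s["q"]);w=grab_frame("wrist");crop(w,100,460,0,300,2,"w6.png")
E
```

```text
t: 12.52
eef_pos: [0.4868, 0.3194, 0.2078]
ee_rot: [0.887, 1.569, -2.343]
force: [-0.3, -0.3, -1.9]
width: 0.031
[ 0.9161  0.2218 -0.2238 -0.0003 -1.1275 -1.0042]
```

View pics/w6.png

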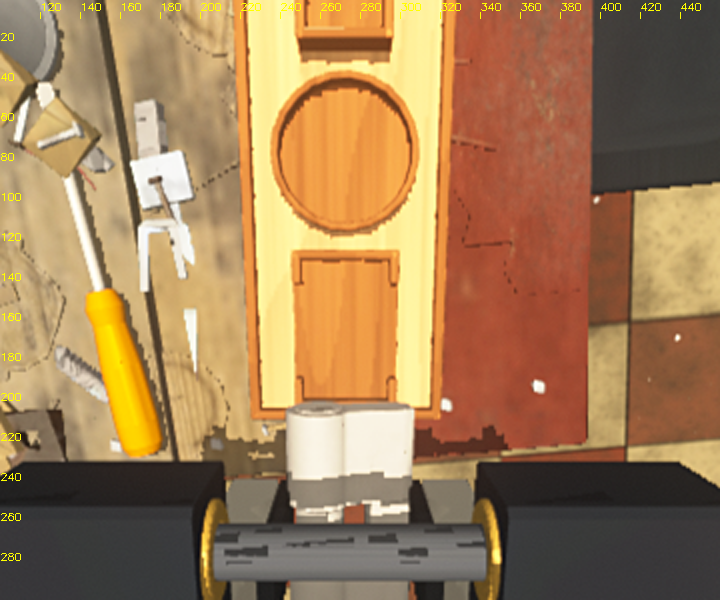

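```bash
python3 - <<'E'
from h import *
w=grab_frame("wrist"); e=lambda x,y:(100+x/2,y/2)
def m(n,pts,z):
    P=np.array([onz(w,*e(*p),z) for p in pts]); print(n,P[:,:2].tolist(),"mean",P.mean(0)[:2]); return P
m("cup",[(272,152),(417,152),(344,72),(344,232)],.026)
m("cradle",[(294,251),(398,251),(396,400),(296,400)],.024)
m("cad",[(251,415),(440,415),(452,100),(242,100)],.02)
m("slotW",[(297,37),(392,37)],.033)
s=get_state();print(np.arctan2(*toolR(s)[1::-1,2]))
E
```

```text
cup [[0.5149292104564718, 0.1963511034229121], [0.4405250037019272, 0.20232947354197883], [0.4749268976095363, 0.16237093903463354], [0.4812627978087828, 0.23860211782931695]] mean [0.4779 0.1999]
cradle [[0.5088938199549005, 0.2461027424236046], [0.4530974957013531, 0.2506139988055426], [0.4592231310995147, 0.3326336248137669], [0.5162529837926665, 0.32797498842450123]] mean [0.4844 0.2893]
cad [[0.5436989347747117, 0.33563298374185246], [0.4339480250402221, 0.34460815743742934], [0.4205628959446182, 0.1780947157435498], [0.5280983134139735, 0.16948101839577542]] mean [0.4816 0.257 ]
slotW [[0.49640418987737556, 0.1472858237064848], [0.45067907982516586, 0.15093524755431725]] mean [0.4735 0.1491]
3.0526150563649512
```

```bash
python3 - <<'E'
from h import *
go((.4853,.2915,.06),np.pi-.087)
E
```

```text
shift [ 0.1462  0.0275 -0.0026]
rot [-0.002   0.0036 -0.0039]
rot [ 3.1396 -0.0061 -0.0057]
```

```bash
python3 -m crank '[[0.03,0.0275,-0.0026,0,0.0036,-0.0039,0.1],[0.07,0.0275,-0.0026,0,0.0036,-0.0039,0.1],[0.11,0.0275,-0.0026,0,0.0036,-0.0039,0.1],[0.146,0.0275,-0.0026,0,0.0036,-0.0039,0.1],[0.17,0.0275,-0.0026,0,0.0036,-0.0039,0.1],[0.183,0.0275,-0.0026,0,0.0036,-0.0039,0.1],[0.188,0.0275,-0.0026,0,0.0036,-0.0039,0.1],[0.188,0.0275,-0.0026,0,0.0036,-0.0039,0.1]]'; python3 - <<'E'
from h import *
w=grab_frame("wrist");crop(w,100,460,100,400,2,"w7.png")
E
```

```text
t: 13.62
eef_pos: [0.487, 0.2923, 0.0219]
ee_rot: [-2.325, 1.565, 0.725]
force: [-0.6, 0.2, -1.1]
width: 0.031
```

View pics/w7.png

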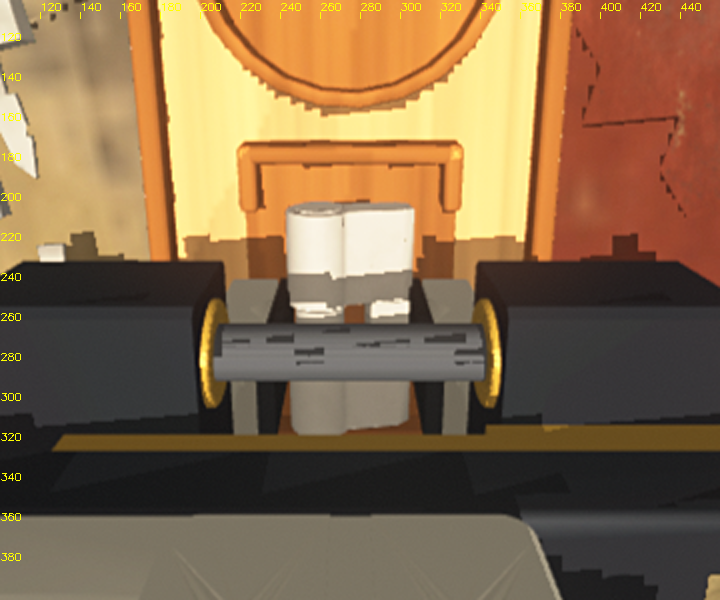

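```bash
python3 - <<'E'
from h import *
w=grab_frame("wrist"); e=lambda x,y:(100+x/2,100+y/2)
print(onz(w,*e(350,163),.024),onz(w,*e(350,143),.024),onz(w,*e(350,208),.035))
E
python3 -m crank '[[0.003,0,0,0,0,0,0.1],[0.0045,0,0,0,0,0,0.1],[0.0045,0,0,0,0,0,0.1]]'
```

```text
[0.4827 0.2507 0.024 ] [0.4823 0.2455 0.024 ] [0.4836 0.2599 0.035 ]
t: 14.1
eef_pos: [0.4867, 0.2923, 0.0171]
ee_rot: [-2.314, 1.566, 0.735]
force: [0.4, -0.1, -1.3]
width: 0.0314
```

```bash
python3 -m crank '[[0.0008,0,0,0,0,0,0.1],[0.0008,0,0,0,0,0,0.1],[0.0008,0,0,0,0,0,0.5],[0.0008,0,0,0,0,0,0.6],[0.0008,0,0,0,0,0,0.6],[-0.03,0,0,0,0,0,0.6],[-0.08,0,0,0,0,0,0.6],[-0.13,0,0,0,0,0,0.8],[-0.18,0.0,0,0,0,0,1],[-0.22,0.0,0,0,0,0,1]]'; python3 - <<'E'
from h import *
go((.487,.36,.25),np.pi-.087);go((.41,.12,.27),np.pi/2)
E
```

```text
t: 15.35
eef_pos: [0.4861, 0.2917, 0.2394]
ee_rot: [-2.297, 1.564, 0.753]
force: [0.4, 1.5, 0.1]
width: 0.077
shift [-0.0102 -0.0682  0.0053]
rot [-0.0049 -0.0048  0.0054]
rot [3.1366 0.0085 0.0075]
shift [-0.0318  0.1778  0.0599]
rot [1.4789 0.0001 0.0079]
rot [-1.6627 -0.0081  0.0001]
```

```bash
python3 -m crank '[[-0.032,0.018,0.003,0.15,0,0,1],[-0.032,0.036,0.01,0.3,0,0,1],[-0.032,0.054,0.02,0.45,0,0,1],[-0.032,0.072,0.025,0.6,0,0,1],[-0.032,0.09,0.03,0.75,0,0,1],[-0.032,0.108,0.04,0.9,0,0,1],[-0.032,0.126,0.045,1.05,0,0,1],[-0.032,0.144,0.05,1.2,0,0,1],[-0.032,0.162,0.055,1.35,0,0,1],[-0.032,0.178,0.06,1.479,0,0.008,1]]'; python3 - <<'E'
from h import *
g=grab_frame("side");crop(g,150,310,200,340,4,"sd2.png")
go((.42,-.12,.26),np.pi/2)
E
```

```text
t: 16.6
eef_pos: [0.4093, 0.119, 0.2682]
ee_rot: [2.274, 1.569, -2.443]
force: [-0.8, -0.1, -0.6]
width: 0.0881
shift [ 0.0085 -0.0142 -0.2377]
rot [-0.0112 -0.0016 -0.0021]
rot [ 3.1304 -0.0032  0.0025]
```

View pics/sd2.png

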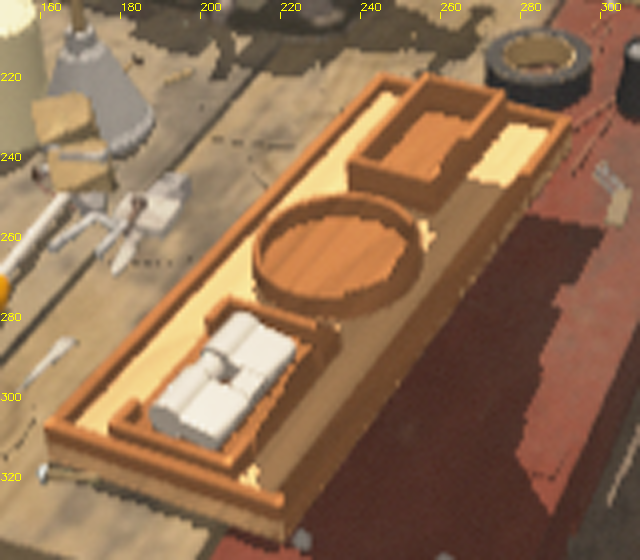

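```bash
python3 -m crank '[[0,0,-0.02,0,0,0,1],[0,0,-0.06,0,0,0,1],[0,0,-0.1,0,0,0,1],[0,-0.005,-0.14,0,0,0,1],[0,-0.01,-0.18,0,0,0,1],[0,-0.014,-0.22,0,0,0,1],[0,-0.014,-0.238,0,0,0,1],[0,-0.014,-0.238,0,0,0,1]]'; python3 - <<'E'
from h import *
go((.5265,-.1497,.20),np.pi-.26)
E
```

```text
t: 17.65
eef_pos: [0.4236, -0.1192, 0.2682]
ee_rot: [2.217, 1.569, -2.497]
force: [-0.7, 0.8, -0.5]
width: 0.0874
shift [ 0.0681 -0.1031 -0.0303]
rot [-1.3124  0.     -0.0025]
rot [ 1.8292 -0.0026 -0.    ]
```

```bash
python3 -m crank '[[0,-0.005,-0.01,-0.16,0,0,1],[0,-0.01,-0.02,-0.32,0,0,1],[0,-0.02,-0.03,-0.48,0,0,1],[0,-0.03,-0.03,-0.64,0,0,1],[0.01,-0.045,-0.03,-0.8,0,0,1],[0.02,-0.06,-0.03,-0.96,0,0,1],[0.03,-0.08,-0.03,-1.12,0,0,1],[0.045,-0.103,-0.03,-1.28,0,0,1],[0.068,-0.103,-0.03,-1.312,0,0,1],[0.068,-0.103,-0.03,-1.312,0,0,1]]'; python3 - <<'E'
from h import *
go((.5265,-.1497,.035),np.pi-.26)
s=get_state();print(s["q"]);w=grab_frame("wrist");crop(w,80,480,100,400,2,"w8.png")
E
```

```text
t: 18.9
eef_pos: [0.5256, -0.1474, 0.1986]
ee_rot: [0.475, 1.565, -2.925]
force: [0.6, 0.1, 0.1]
width: 0.0872
shift [ 0.1636  0.0016 -0.0022]
rot [ 0.0018  0.0048 -0.0025]
rot [-3.1398  0.0039  0.0076]
[ 0.0861  0.1709 -0.3117  0.0008 -1.0936 -0.3447]
```

View pics/w8.png

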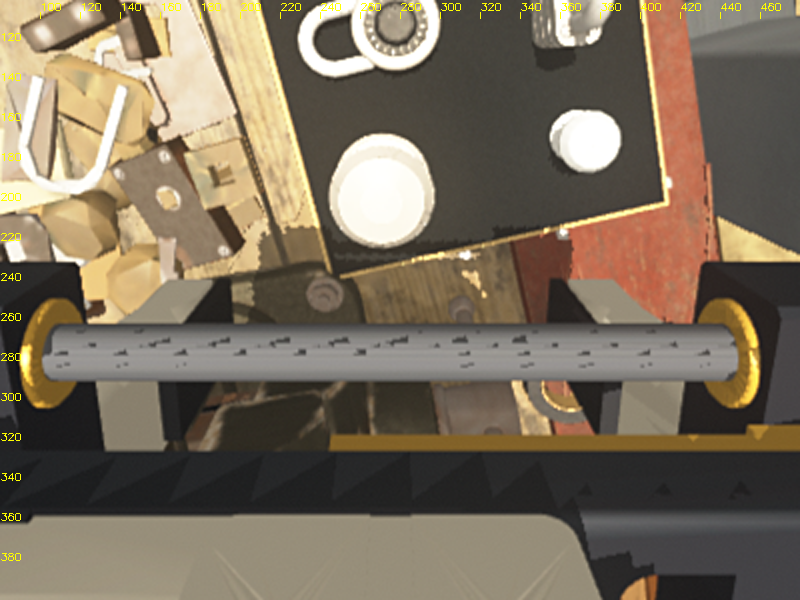

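```bash
python3 - <<'E'
from h import *
w=grab_frame("wrist"); e=lambda x,y:(80+x/2,100+y/2)
P=[onz(w,*e(*p),.054) for p in [(328,194),(435,194),(382,142),(382,247)]];print(P,np.mean(P,0))
E
```

```text
[array([ 0.5555, -0.1571,  0.054 ]), array([ 0.5026, -0.1431,  0.054 ]), array([ 0.5219, -0.1757,  0.054 ]), array([ 0.5361, -0.1227,  0.054 ])] [ 0.529  -0.1497  0.054 ]
```

```bash
python3 -m crank '[[0.03,0.0016,-0.003,0,0.004,-0.0025,1],[0.07,0.0016,-0.003,0,0.004,-0.0025,1],[0.11,0.0016,-0.003,0,0.004,-0.0025,1],[0.14,0.0016,-0.003,0,0.004,-0.0025,1],[0.158,0.0016,-0.003,0,0.004,-0.0025,1],[0.164,0.0016,-0.003,0,0.004,-0.0025,1],[0.164,0.0016,-0.003,0,0.004,-0.0025,1]]'; python3 -m crank '[[0,0,0,0,0,0,0.6],[0,0,0,0,0,0,0.5],[0,0,0,0,0,0,0.4],[0,0,0,0,0,0,0.4],[0,0,0,0,0,0,0.4],[0,0,0,0,0,0,0.4]]' 30;  python3 - <<'E'
from h import *
w=grab_frame("wrist");crop(w,80,480,100,400,2,"w9.png")
E
```

```text
t: 19.88
eef_pos: [0.5295, -0.1508, 0.0372]
ee_rot: [-2.906, 1.567, -0.023]
force: [1.5, 0.4, 0.5]
width: 0.0879
t: 20.62
eef_pos: [0.5288, -0.151, 0.0365]
ee_rot: [-2.896, 1.568, -0.013]
force: [-0.3, -0.3, 3.4]
width: 0.052
```

View pics/w9.png

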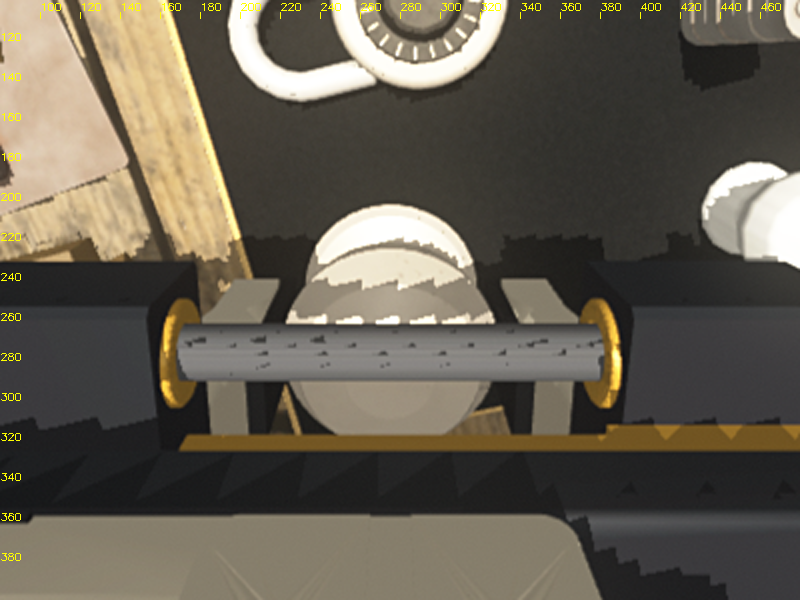

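```bash
python3 -m crank '[[-0.02,0,0,0,0,0,0.4],[-0.05,0,0,0,0,0,0.4],[-0.09,0,0,0,0,0,0.4],[-0.14,0,0,0,0,0,0.4],[-0.19,0,0,0,0,0,0.4],[-0.23,0,0,0,0,0,0.4],[-0.24,0,0,0,0,0,0.4]]';  python3 - <<'E'
from h import *
go((.42,-.12,.275),np.pi/2)
w=grab_frame("wrist");crop(w,80,480,100,400,2,"w10.png")
E
```

```text
t: 21.55
eef_pos: [0.529, -0.151, 0.2787]
ee_rot: [-2.858, 1.564, 0.025]
force: [0.8, 0.3, -3.0]
width: 0.0514
shift [ 0.003  -0.002   0.1133]
rot [ 1.3118 -0.0045  0.0062]
rot [-1.8298 -0.0066 -0.0048]
```

View pics/w10.png

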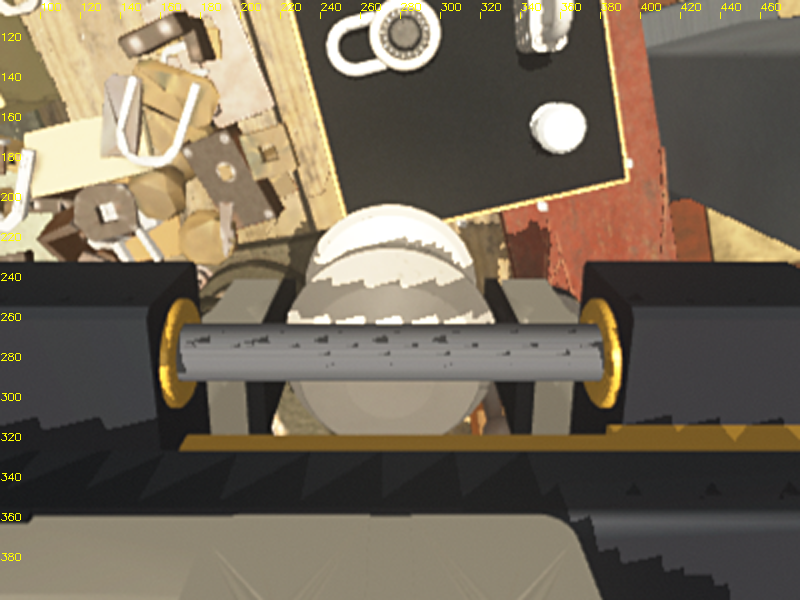

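```bash
python3 -m crank '[[0,0,0.02,0.1,0,0,0.4],[0,0,0.05,0.25,0,0,0.4],[0,0,0.08,0.4,0,0,0.4],[0,0,0.1,0.55,0,0,0.4],[0,-0.002,0.113,0.7,0,0,0.4],[0,-0.002,0.113,0.85,0,0,0.4],[0,-0.002,0.113,1,0,0,0.4],[0,-0.002,0.113,1.15,0,0,0.4],[0,-0.002,0.113,1.312,-0.004,0.006,0.4],[0,-0.002,0.113,1.312,-0.004,0.006,0.4]]';  python3 - <<'E'
from h import *
go((.41,.12,.275),np.pi/2)
E
```

```text
t: 22.85
eef_pos: [0.4186, -0.12, 0.2743]
ee_rot: [1.614, 1.564, -3.098]
force: [0.2, 0.3, -2.5]
width: 0.0521
shift [-0.0007  0.0085  0.24  ]
rot [ 0.0006 -0.0003 -0.0066]
rot [-3.141   0.0103 -0.0005]
```

```bash
python3 -m crank '[[0,0.002,0.02,0,0,0,0.4],[0,0.005,0.06,0,0,0,0.4],[0,0.0085,0.1,0,0,0,0.4],[0,0.0085,0.14,0,0,0,0.4],[0,0.0085,0.18,0,0,0,0.4],[0,0.0085,0.22,0,0,0,0.4],[0,0.0085,0.24,0,0,-0.006,0.4],[0,0.0085,0.24,0,0,-0.006,0.4]]';  python3 - <<'E'
from h import *
go((.478,.1995,.12),np.pi-.087)
E
```

```text
t: 23.85
eef_pos: [0.4104, 0.1208, 0.2749]
ee_rot: [-2.53, 1.569, -0.954]
force: [0.2, -0.9, -2.9]
width: 0.0515
shift [ 0.1548 -0.0679  0.0785]
rot [-1.4784 -0.0017 -0.0002]
rot [ 1.6632 -0.0002  0.0017]
```

```bash
python3 -m crank '[[0,-0.007,0.01,-0.148,0,0,0.4],[0,-0.014,0.02,-0.296,0,0,0.4],[0,-0.021,0.03,-0.444,0,0,0.4],[0.02,-0.028,0.04,-0.592,0,0,0.4],[0.04,-0.035,0.05,-0.74,0,0,0.4],[0.06,-0.045,0.06,-0.888,0,0,0.4],[0.08,-0.055,0.07,-1.036,0,0,0.4],[0.1,-0.068,0.0785,-1.184,0,0,0.4],[0.13,-0.068,0.0785,-1.332,0,0,0.4],[0.155,-0.068,0.0785,-1.478,0,0,0.4]]';  python3 - <<'E'
from h import *
go((.478,.1995,.042),np.pi-.087)
w=grab_frame("wrist");crop(w,80,480,0,300,2,"w11.png")
E
```

```text
t: 25.1
eef_pos: [0.4789, 0.197, 0.1193]
ee_rot: [2.112, 1.569, -1.116]
force: [-0.1, -0.4, -2.8]
width: 0.0516
shift [ 0.0773 -0.0025  0.0012]
rot [ 0.0007 -0.0009 -0.0015]
rot [-3.1409  0.0024 -0.0015]
```

View pics/w11.png

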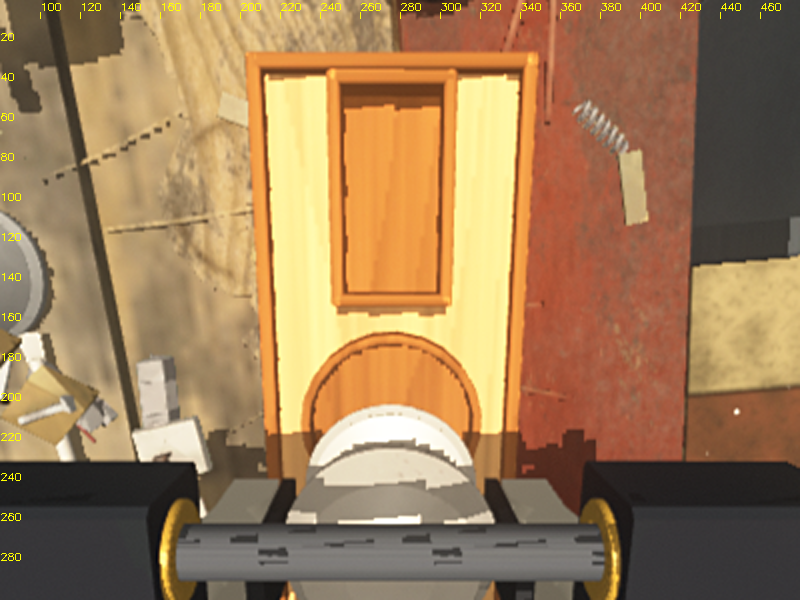

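```bash
python3 - <<'E'
from h import *
w=grab_frame("wrist"); e=lambda x,y:(80+x/2,y/2)
P=np.array([onz(w,*e(*p),.033) for p in [(328,69),(456,69),(451,303),(332,303)]]);print(P,P.mean(0),np.linalg.norm(P-np.roll(P,1,0),axis=1))
a=P[2]+P[3]-P[0]-P[1];print(np.arctan2(a[1],a[0])-np.pi/2)
print("cup",[onz(w,*e(*p),.026) for p in [(392,332),(303,410),(481,410)]])
print("foot near edge",onz(w,*e(392,405),.097))
E
```

```text
[[0.4877 0.0607 0.033 ]
 [0.4422 0.0643 0.033 ]
 [0.4485 0.1464 0.033 ]
 [0.4948 0.1426 0.033 ]] [0.4683 0.1035 0.033 ] [0.0822 0.0457 0.0823 0.0465]
-0.08196059498970376
cup [array([0.4724, 0.1566, 0.026 ]), array([0.5122, 0.1861, 0.026 ]), array([0.4377, 0.1922, 0.026 ])]
foot near edge [0.474  0.1703 0.097 ]
```

```bash
python3 -m crank '[[0.02,0,0.0015,0,0,0,0.4],[0.04,0,0.0015,0,0,0,0.4],[0.06,0,0.0015,0,0,0,0.4],[0.072,0,0.0015,0,0,0,0.4],[0.078,0,0.0015,0,0,0,0.4],[0.078,0,0.0015,0,0,0,0.4]]';  python3 - <<'E'
from h import *
w=grab_frame("wrist");crop(w,80,480,100,400,2,"w12.png")
g=grab_frame("side");crop(g,150,310,200,340,4,"sd3.png")
E
```

```text
t: 25.95
eef_pos: [0.4781, 0.1984, 0.0433]
ee_rot: [3.021, 1.568, -0.214]
force: [-0.4, 0.1, -3.0]
width: 0.0516
```

View pics/w12.png

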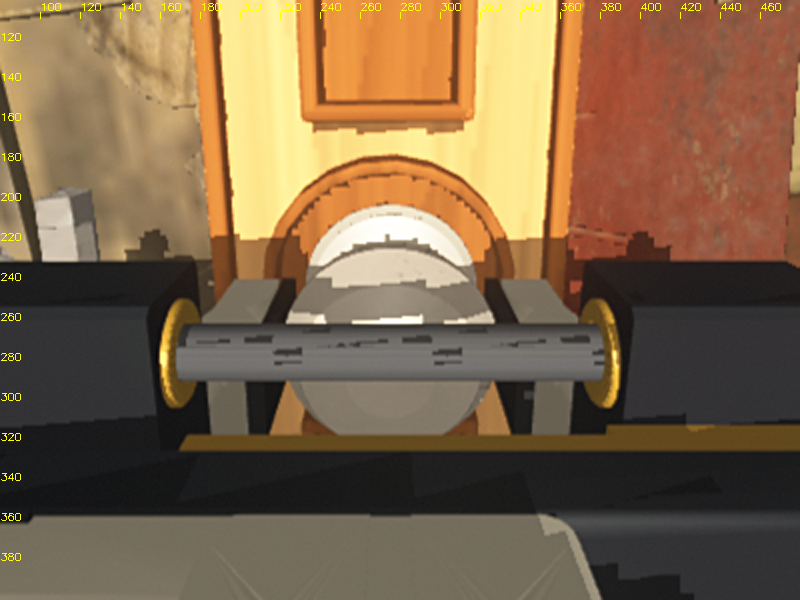

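View pics/sd3.png

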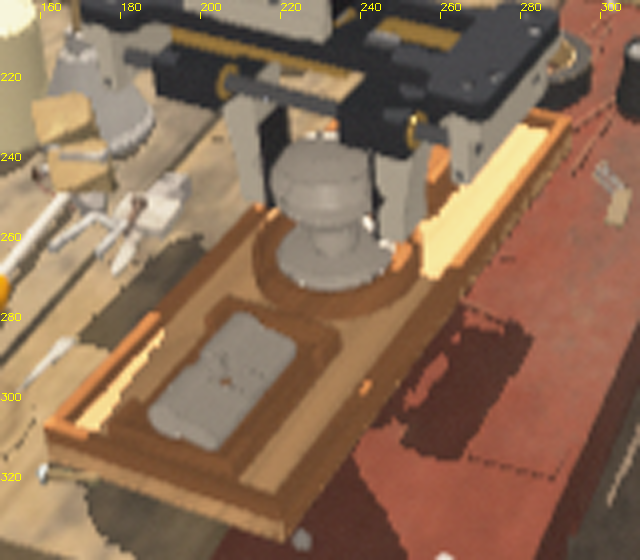

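```bash
python3 - <<'E'
from h import *
w=grab_frame("wrist"); e=lambda x,y:(80+x/2,100+y/2)
print(onz(w,*e(392,157),.026),onz(w,*e(392,172),.026),onz(w,*e(392,205),.025))
print([onz(w,*e(*p),.025) for p in [(308,275),(474,275)]])
print([onz(w,*e(*p),.033) for p in [(300,118),(474,118)]])
E
```

```text
[0.4735 0.1584 0.026 ] [0.4739 0.1628 0.026 ] [0.4748 0.173  0.025 ]
[array([0.5026, 0.1926, 0.025 ]), array([0.4518, 0.1973, 0.025 ])]
[array([0.4976, 0.1442, 0.033 ]), array([0.45  , 0.1487, 0.033 ])]
```

```bash
python3 -m crank '[[0.003,0.001,0,0,0,0,0.4],[0.0055,0.001,0,0,0,0,0.4],[0.0055,0.001,0,0,0,0,0.4]]'; python3 -m crank '[[0.001,0,0,0,0,0,0.4],[0.001,0,0,0,0,0,0.4]]'
```

```text
t: 26.48
eef_pos: [0.4779, 0.1974, 0.0376]
ee_rot: [3.003, 1.568, -0.231]
force: [-0.2, -0.4, -1.7]
width: 0.0518
t: 26.72
eef_pos: [0.4779, 0.1974, 0.0375]
ee_rot: [3.047, 1.568, -0.187]
force: [-3.9, -2.0, 10.1]
width: 0.0521
```

Contact reached; release and retreat straight up.

```bash
python3 -m crank '[[0,0,0,0,0,0,0.7],[0,0,0,0,0,0,0.9],[0,0,0,0,0,0,0.9],[0,0,0,0,0,0,0.9],[-0.03,0,0,0,0,0,0.9],[-0.08,0,0,0,0,0,0.9],[-0.13,0,0,0,0,0,1],[-0.18,0,0,0,0,0,1],[-0.23,0,0,0,0,0,1]]';  python3 - <<'E'
from h import *
g=grab_frame("side");crop(g,150,310,200,340,4,"sd4.png")
go((.41,.12,.27),np.pi/2)
E
```

```text
t: 27.85
eef_pos: [0.4771, 0.1973, 0.2683]
ee_rot: [-3.114, 1.568, -0.066]
force: [0.9, 0.3, 0.2]
width: 0.0871
shift [0.0045 0.0846 0.0625]
rot [ 1.4788 -0.0051  0.0122]
rot [-1.6628 -0.0125 -0.0052]
```

View pics/sd4.png

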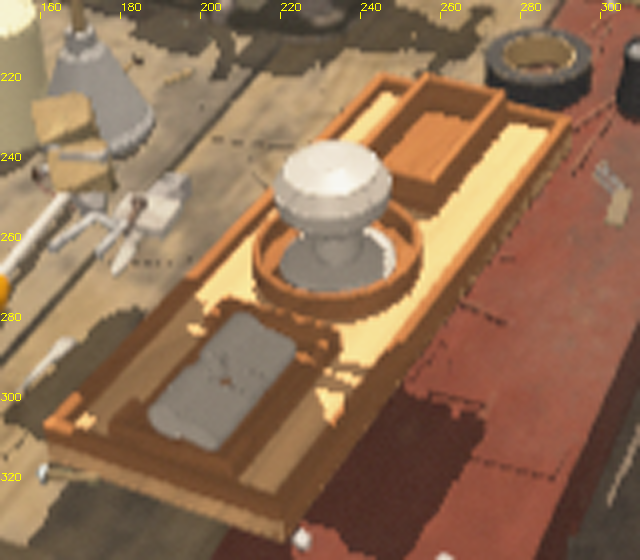

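Knob stands upright, centred in the cup. Back for the padlock.

```bash
python3 -m crank '[[0,0.009,0.01,0.15,0,0,1],[0,0.018,0.02,0.3,0,0,1],[0,0.027,0.03,0.45,0,0,1],[0,0.036,0.04,0.6,0,0,1],[0,0.045,0.045,0.75,0,0,1],[0,0.054,0.05,0.9,0,0,1],[0,0.062,0.055,1.05,0,0,1],[0,0.07,0.06,1.2,0,0,1],[0.002,0.078,0.062,1.35,0,0,1],[0.004,0.085,0.062,1.479,-0.005,0.012,1]]'; python3 -m crank '[[0,0,-0.02,0,0,0,1],[0,0,-0.06,0,0,0,1],[0,0,-0.1,0,0,0,1],[0,0,-0.14,0,0,0,1],[0,0,-0.18,0,0,0,1],[0,0,-0.22,0,0,0,1],[0,0,-0.24,0,0,0,1],[0,0,-0.24,0,0,0,1]]'; python3 - <<'E'
from h import *
go((.415,-.17,.25),np.pi-.11)
E
```

```text
t: 29.15
eef_pos: [0.4074, 0.1183, 0.2623]
ee_rot: [2.016, 1.561, -2.702]
force: [-0.2, 1.3, -0.4]
width: 0.0871
t: 30.15
eef_pos: [0.4072, -0.1224, 0.2631]
ee_rot: [2.024, 1.561, -2.692]
force: [-0.0, 0.5, -0.1]
width: 0.0876
shift [ 0.0133 -0.0081 -0.0475]
rot [-1.4646  0.0031 -0.0108]
rot [ 1.677  -0.0111 -0.0032]
```

```bash
python3 -m crank '[[0,-0.001,-0.005,-0.147,0,0,1],[0,-0.002,-0.01,-0.293,0,0,1],[0,-0.003,-0.015,-0.44,0,0,1],[0,-0.004,-0.02,-0.586,0,0,1],[0,-0.005,-0.025,-0.732,0,0,1],[0,-0.006,-0.03,-0.879,0,0,1],[0.005,-0.007,-0.035,-1.025,0,0,1],[0.01,-0.008,-0.04,-1.17,0,0,1],[0.013,-0.008,-0.047,-1.32,0,0,1],[0.013,-0.008,-0.047,-1.465,0.003,-0.011,1]]'; python3 - <<'E'
from h import *
s=get_state();print(s["q"]);w=grab_frame("wrist");crop(w,140,440,0,260,2.5,"w13.png")
E
```

```text
t: 31.4
eef_pos: [0.4153, -0.1678, 0.2501]
ee_rot: [-1.184, 1.57, 1.855]
force: [-0.4, -0.0, 0.6]
width: 0.0877
[ 0.058  -0.0427 -0.422  -0.0005 -1.1916 -0.1596]
```

View pics/w13.png

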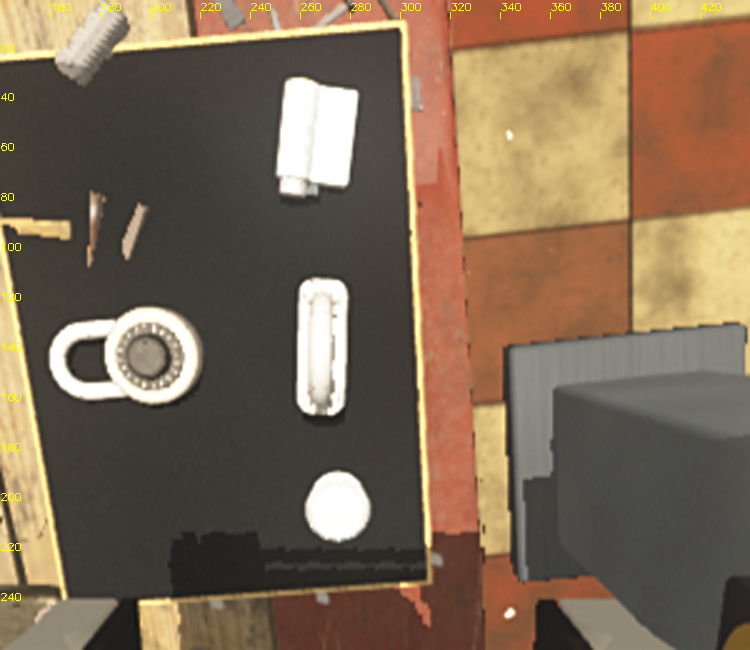

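```bash
python3 - <<'E'
from h import *
w=grab_frame("wrist"); e=lambda x,y:(140+x/2.5,y/2.5)
P=np.array([onz(w,*e(*p),.061) for p in [(299,279),(349,279),(345,416),(295,414)]]);print(P,P.mean(0),np.linalg.norm(P-np.roll(P,1,0),axis=1))
a=P[2]+P[3]-P[0]-P[1];ang=np.arctan2(a[1],a[0])-np.pi/2;print(ang)
c=P.mean(0);go((c[0],c[1],.13),np.pi+ang)
E
```

```text
[[ 0.4231 -0.2555  0.061 ]
 [ 0.4014 -0.2534  0.061 ]
 [ 0.4086 -0.1944  0.061 ]
 [ 0.4312 -0.1974  0.061 ]] [ 0.4161 -0.2252  0.061 ] [0.0586 0.0218 0.0595 0.0228]
-0.13026642190962923
shift [ 0.1205  0.057  -0.0067]
rot [ 0.0253 -0.0006  0.0006]
rot [-3.1163 -0.0009 -0.0009]
```

```bash
python3 -m crank '[[0.01,0.03,-0.004,0.015,0,0,0.8],[0.04,0.057,-0.0067,0.02,0,0,0.7],[0.08,0.057,-0.0067,0.02,0,0,0.7],[0.12,0.057,-0.0067,0.02,0,0,0.7],[0.16,0.057,-0.0067,0.02,0,0,0.7],[0.185,0.057,-0.0067,0.02,0,0,0.7],[0.2,0.057,-0.0067,0.02,0,0,0.7],[0.208,0.057,-0.0067,0.02,0,0,0.7],[0.208,0.057,-0.0067,0.02,0,0,0.7]]'; python3 - <<'E'
from h import *
w=grab_frame("wrist");crop(w,80,480,100,400,2,"w14.png")
E
```

```text
t: 32.62
eef_pos: [0.416, -0.2255, 0.0424]
ee_rot: [-0.692, 1.57, 2.322]
force: [-0.9, -1.1, 0.9]
width: 0.0613
```

View pics/w14.png

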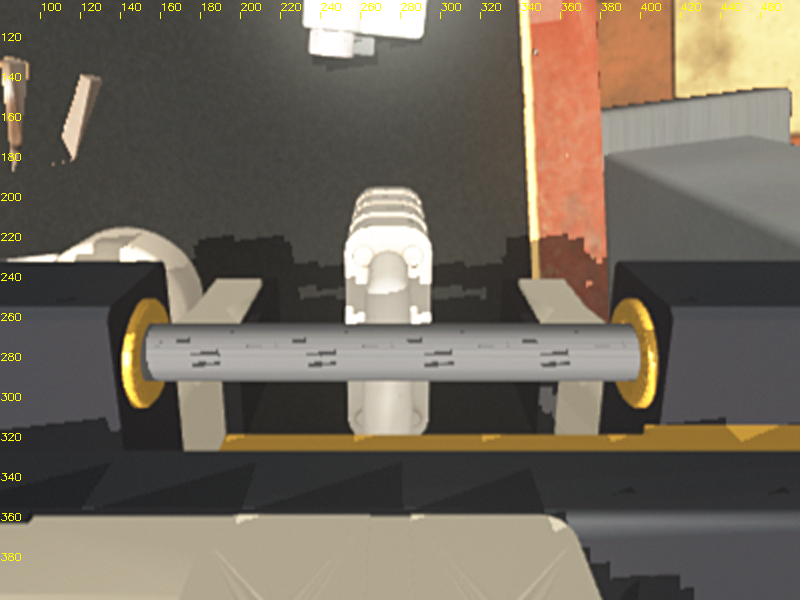

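```bash
python3 -m crank '[[0.0015,0,0,0,0,0,0.3],[0.0015,0,0,0,0,0,0.1],[0.0015,0,0,0,0,0,0.0],[0.0015,0,0,0,0,0,0],[0.0015,0,0,0,0,0,0],[0.0015,0,0,0,0,0,0],[0.0015,0,0,0,0,0,0]]' 50; python3 -m crank '[[-0.015,0,0,0,0,0,0],[-0.04,0,0,0,0,0,0],[-0.08,0,0,0,0,0,0],[-0.12,0,0,0,0,0,0],[-0.17,0,0,0,0,0,0],[-0.22,0,0,0,0,0,0],[-0.24,0,0,0,0,0,0],[-0.24,0,0,0,0,0,0]]'; python3 - <<'E'
from h import *
go((.41,-.12,.275),np.pi/2)
w=grab_frame("wrist");crop(w,80,480,100,400,2,"w15.png")
f=grab_frame("scene");crop(f,250,430,170,370,3,"sc3.png")
E
```

```text
t: 33.55
eef_pos: [0.4161, -0.2258, 0.0412]
ee_rot: [-2.811, 1.57, 0.204]
force: [-0.2, -0.2, 0.6]
width: 0.0206
t: 34.55
eef_pos: [0.4161, -0.2257, 0.2819]
ee_rot: [-2.867, 1.568, 0.147]
force: [-0.5, 0.3, -3.8]
width: 0.0204
shift [ 0.0069 -0.1041  0.0195]
rot [ 1.4437 -0.0016  0.0025]
rot [-1.6979 -0.0026 -0.0017]
```

View pics/w15.png

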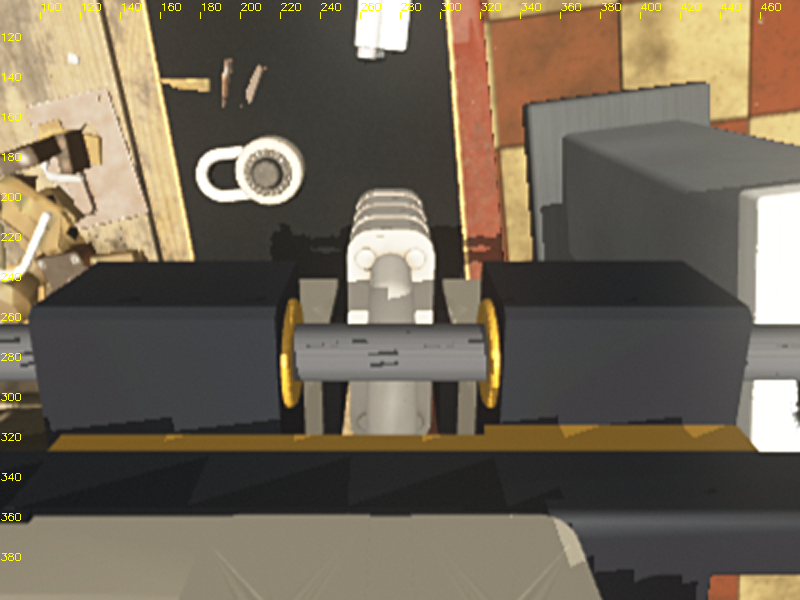

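View pics/sc3.png

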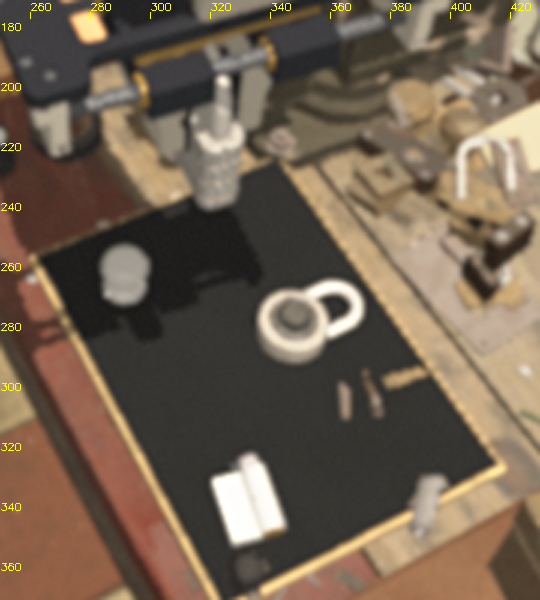

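```bash
python3 -m crank '[[0,-0.01,0.002,0.145,0,0,0],[0,-0.02,0.004,0.29,0,0,0],[0,-0.03,0.006,0.433,0,0,0],[0,-0.04,0.008,0.578,0,0,0],[0,-0.05,0.01,0.722,0,0,0],[0,-0.06,0.012,0.866,0,0,0],[0,-0.07,0.014,1.01,0,0,0],[0,-0.08,0.016,1.155,0,0,0],[0,-0.09,0.018,1.3,0,0,0],[0,-0.104,0.0195,1.444,0,0.002,0]]'; python3 -m crank '[[0,0,0.02,0,0,0,0],[0,0,0.05,0,0,0,0],[0,0,0.09,0,0,0,0],[0,0,0.13,0,0,0,0],[0,0,0.17,0,0,0,0],[0,0,0.2,0,0,0,0],[0,0,0.225,0,0,0,0],[0,0,0.225,0,0,0,0]]'; python3 - <<'E'
from h import *
go((.4705,.14,.20),np.pi-.085)
E
```

```text
t: 35.9
eef_pos: [0.4086, -0.1199, 0.2791]
ee_rot: [1.804, 1.566, -2.914]
force: [-0.3, -0.1, -3.5]
width: 0.0204
t: 36.9
eef_pos: [0.409, 0.1058, 0.2789]
ee_rot: [2.199, 1.566, -2.512]
force: [0.3, -0.7, -3.2]
width: 0.0208
shift [ 0.0786 -0.0619  0.0344]
rot [-1.484   0.0006 -0.0052]
rot [ 1.6575 -0.0053 -0.0006]
```

```bash
python3 -m crank '[[0,-0.006,0.003,-0.148,0,0,0],[0,-0.012,0.006,-0.297,0,0,0],[0,-0.018,0.01,-0.445,0,0,0],[0.01,-0.024,0.014,-0.594,0,0,0],[0.02,-0.03,0.018,-0.742,0,0,0],[0.03,-0.036,0.022,-0.89,0,0,0],[0.04,-0.042,0.026,-1.039,0,0,0],[0.055,-0.05,0.03,-1.187,0,0,0],[0.07,-0.056,0.034,-1.336,0,0,0],[0.079,-0.062,0.034,-1.484,0,-0.005,0]]'; python3 - <<'E'
from h import *
w=grab_frame("wrist");crop(w,80,480,0,300,2,"w16.png")
E
```

```text
t: 38.15
eef_pos: [0.4708, 0.1376, 0.1995]
ee_rot: [-0.037, 1.57, 3.021]
force: [0.1, -0.9, -3.0]
width: 0.0201
```

View pics/w16.png

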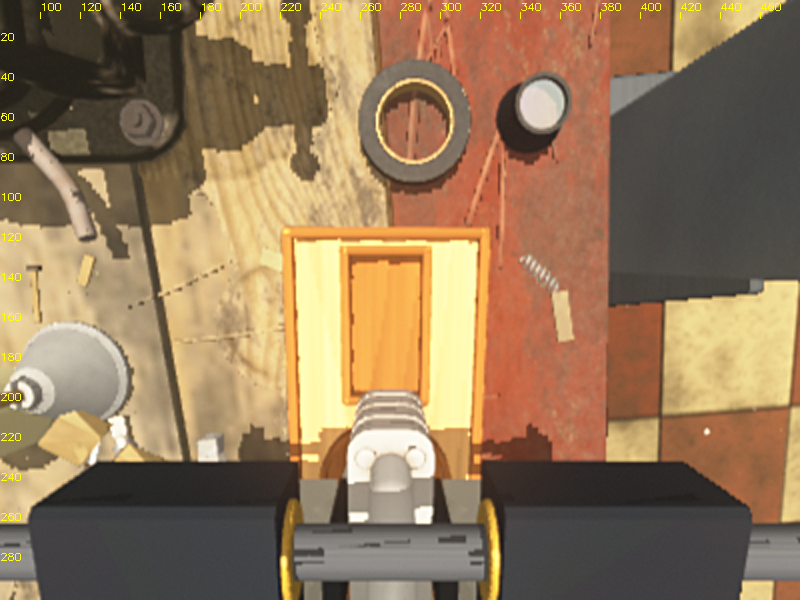

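```bash
python3 - <<'E'
from h import *
w=grab_frame("wrist"); e=lambda x,y:(80+x/2,y/2)
P=np.array([onz(w,*e(*p),.033) for p in [(341,246),(431,246),(428,404),(343,404)]]);print(P,P.mean(0),np.linalg.norm(P-np.roll(P,1,0),axis=1))
a=P[2]+P[3]-P[0]-P[1];print(np.arctan2(a[1],a[0])-np.pi/2)
go((.469,.1055,.08),np.pi-.085)
E
```

```text
[[0.4893 0.0614 0.033 ]
 [0.4434 0.0649 0.033 ]
 [0.4499 0.1478 0.033 ]
 [0.4962 0.1442 0.033 ]] [0.4697 0.1046 0.033 ] [0.0831 0.0461 0.0831 0.0464]
-0.080723089768036
shift [ 0.1195  0.0319 -0.0012]
rot [-0.0012  0.0013 -0.0006]
rot [ 3.1404 -0.0009 -0.002 ]
```

```bash
python3 -m crank '[[0.02,0.015,-0.001,0,0,0,0],[0.05,0.032,-0.001,0,0,0,0],[0.08,0.032,-0.001,0,0,0,0],[0.105,0.032,-0.001,0,0,0,0],[0.12,0.032,-0.001,0,0,0,0],[0.12,0.032,-0.001,0,0,0,0]]'; python3 - <<'E'
from h import *
w=grab_frame("wrist");crop(w,80,480,100,400,2,"w17.png")
g=grab_frame("side");crop(g,190,310,180,300,5,"sd5.png")
E
```

```text
t: 39.0
eef_pos: [0.4691, 0.106, 0.0807]
ee_rot: [-0.603, 1.57, 2.448]
force: [0.2, -0.2, -2.7]
width: 0.0204
```

View pics/w17.png

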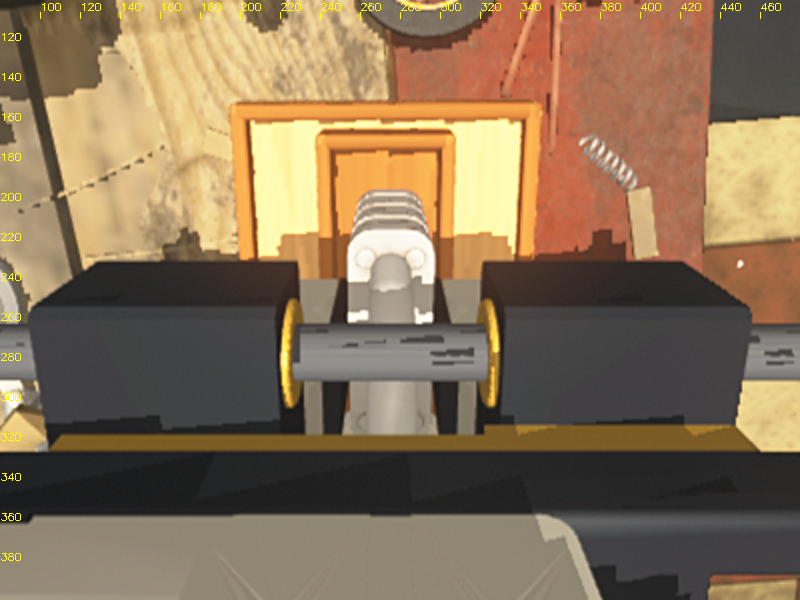

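View pics/sd5.png

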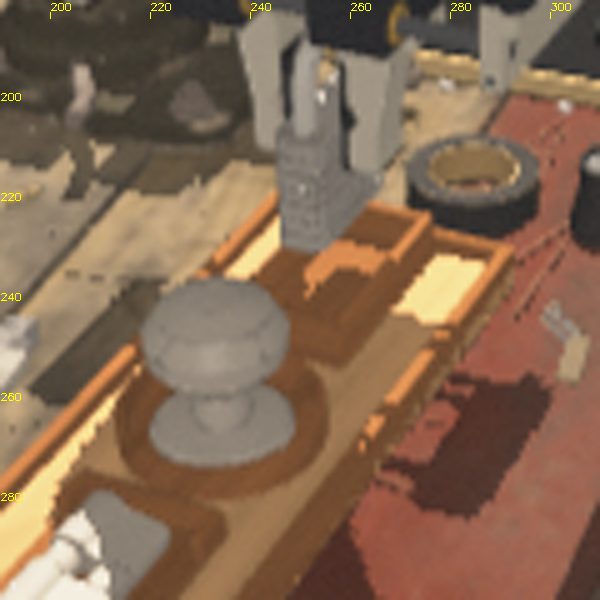

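```bash
python3 - <<'E'
from h import *
w=grab_frame("wrist"); e=lambda x,y:(80+x/2,100+y/2)
print([onz(w,*e(*p),.033) for p in [(386,150),(386,130),(318,200),(455,200)]], onz(w,*e(391,192),.058))
go((.469,.1055,.042),np.pi-.085)
E
python3 -m crank '[[0.01,0,-0.001,0,0,0,0],[0.02,0,-0.001,0,0,0,0],[0.03,0,-0.001,0,0,0,0],[0.033,0,-0.001,0,0,0,0],[0.035,0,-0.001,0,0,0,0],[0.035,0,-0.001,0,0,0,0]]'
```

```text
[array([0.4678, 0.069 , 0.033 ]), array([0.4672, 0.0623, 0.033 ]), array([0.493 , 0.0844, 0.033 ]), array([0.4454, 0.0886, 0.033 ])] [0.4669 0.0784 0.058 ]
shift [0.0405 0.0018 0.0015]
rot [-0.0032 -0.003   0.0027]
rot [3.1384 0.0042 0.0048]
t: 39.9
eef_pos: [0.4713, 0.107, 0.0468]
ee_rot: [-2.366, 1.568, 0.689]
force: [0.2, -0.3, -2.4]
width: 0.0206
```

```bash
python3 -m crank '[[0.002,0,0,0,0,0,0],[0.004,0,0,0,0,0,0],[0.004,0,0,0,0,0,0]]';python3 -m crank '[[0.001,0,0,0,0,0,0],[0.001,0,0,0,0,0,0]]'
```

```text
t: 40.28
eef_pos: [0.4712, 0.107, 0.0427]
ee_rot: [-2.338, 1.568, 0.716]
force: [0.4, 0.8, -3.5]
width: 0.0199
t: 40.52
eef_pos: [0.4714, 0.1071, 0.0422]
ee_rot: [-2.395, 1.567, 0.66]
force: [-1.8, 0.3, 3.8]
width: 0.0205
```

```bash
python3 -m crank '[[0,0,0,0,0,0,0.35],[0,0,0,0,0,0,0.5],[0,0,0,0,0,0,0.6],[0,0,0,0,0,0,0.6],[0,0,0,0,0,0,0.6],[-0.03,0,0,0,0,0,0.6],[-0.07,0,0,0,0,0,0.6],[-0.12,0,0,0,0,0,0.6],[-0.17,0,0,0,0,0,0.7],[-0.22,0,0,0,0,0,0.7]]'; python3 -m crank '[[0,-0.02,0,0,0,0,0.7],[0,-0.05,0,0,0,0,0.7],[0,-0.08,0,0,0,0,0.7],[0,-0.08,0,0,0,0,0.7]]'; python3 - <<'E'
from h import *
w=grab_frame("wrist");crop(w,80,480,0,300,2,"w18.png")
g=grab_frame("side");crop(g,150,310,180,340,4,"sd6.png")
f=grab_frame("scene");crop(f,200,430,110,370,2.2,"sc4.png")
E
```

```text
t: 41.78
eef_pos: [0.4704, 0.1064, 0.2636]
ee_rot: [-2.341, 1.567, 0.713]
force: [2.0, 1.1, -0.4]
width: 0.0609
t: 42.28
eef_pos: [0.4774, 0.1879, 0.2607]
ee_rot: [-2.173, 1.569, 0.883]
force: [0.9, -0.2, 0.2]
width: 0.0611
```

View pics/w18.png

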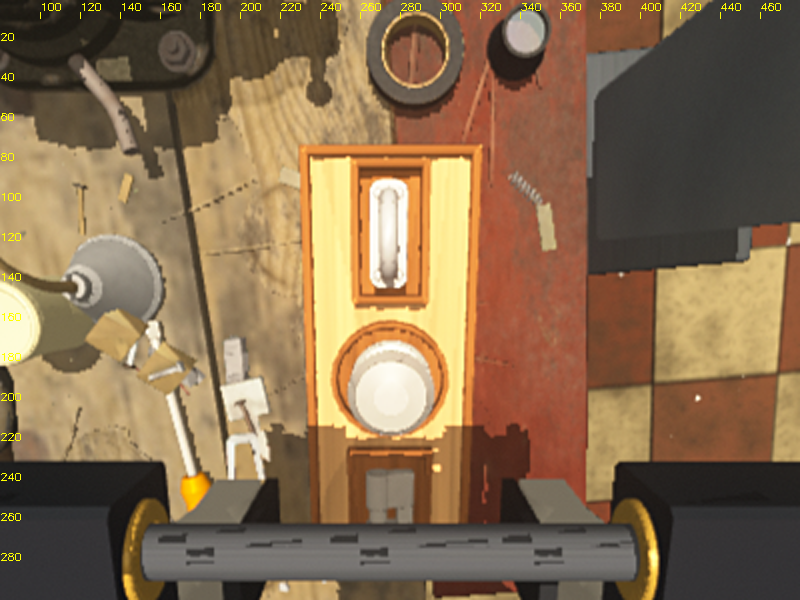

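View pics/sd6.png

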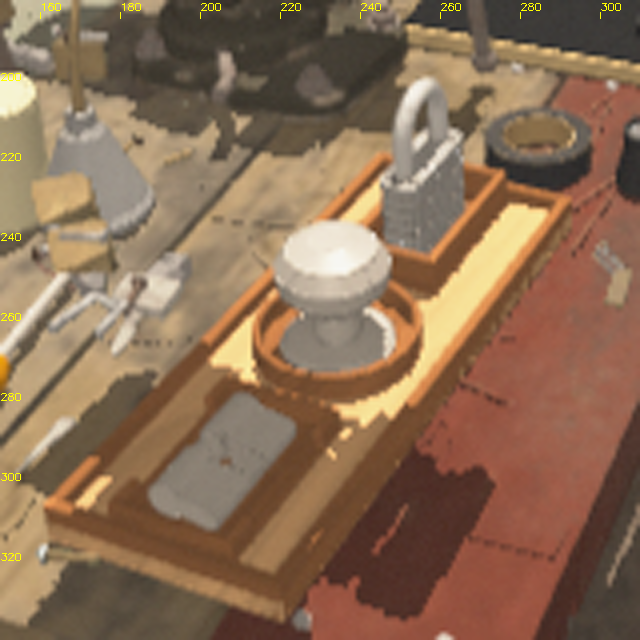

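View pics/sc4.png

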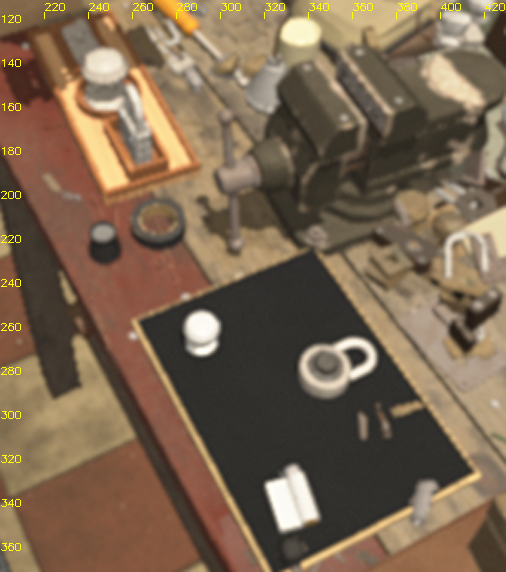

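```bash
python3 - <<'E'
from h import *
w=grab_frame("wrist"); e=lambda x,y:(80+x/2,y/2)
m=lambda pts,z:np.mean([onz(w,*e(*p),z) for p in pts],0)
print("lock",m([(370,180),(409,180),(406,288),(369,288)],.062),"slot",m([(352,159),(429,159),(427,304),(354,304)],.033))
print("knob head",m([(348,393),(434,393),(391,350),(391,436)],.055),"cup",m([(333,380),(447,380),(390,321),(390,440)],.026))
print(get_state()["force"])
job_done()
E
```

```text
lock [0.4706 0.1057 0.062 ] slot [0.4693 0.1039 0.033 ]
knob head [0.4771 0.1981 0.055 ] cup [0.4776 0.1961 0.026 ]
[ 0.5413 -0.282  -1.4063]
the job is handed in; nothing more can be done
```

The caddy is packed and I handed the job in at about 42 s of the 96 s allowed. The double cylinder lies flat in the cradle, the door knob stands in the cup and the ribbed padlock stands upright in the slot.

- **Placement:** In the last wrist picture the padlock was about 2 mm from the slot centre and the knob about 2 mm from the cup centre. I could not measure the cylinder after release because the gripper's shadow covered the cradle. Before release its end gap was 9 mm against 8 mm expected, and the side pictures afterwards show it flat and centred.
- **Look-alikes:** The half cylinder, small knob and dial padlock sit where they were in the scene picture. I compared them by eye and did not measure them.
- **Robot:** The gripper was up and clear of everything at hand-in. The highest force I read was about 10 N, when setting the knob down.
- **Disagreements:** At the start, points triangulated from the scene and side cameras came out about 5 to 8 mm too low. The two cameras also differed by 10 to 18 mm in y on the caddy, so I took final positions from the wrist camera. Its own views still differed by up to 5 mm in y, so I checked the gaps before each release.

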